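Load a folded cover into the press with a lifter and push the shuttle home

TASK

Slide the lifter's blade under the sheet-metal cover on the setting plate, carry the cover over on the blade without touching it with the fingers or arm, and lay it flat in the pocket of the press's pulled-out shuttle. Draw the blade out, then push the shuttle fully home under the ram; finish with the lifter lying flat on the bench. Keep the cover roughly level throughout, and leave the other things on the bench where they are.

Things in the scene. Friction and masses are not known exactly. Their poses are not given: they have to be found in the camera images.
- slab: dark steel setting plate fixed on the bench, 220 (x) x 180 (y) x 20 mm; origin at the centre of its underside, z up; its top is 20 mm above the origin. A stop rail 150 mm long, 12 mm thick, rising 16 mm above the plate, runs along its far (+x) edge
- stop (a point): middle of the foot of the stop rail's near face, on the top of the setting plate (x 85 mm from its centre); axes as slab: x points into the rail
- cover: shallow bare aluminium cover, 3 mm sheet, 103 x 103 mm and 9 mm high, about 0.16 kg: flat bottom 82 x 82 mm, four 12 mm lips bent up 30 degrees, their outer edges 6 mm clear of what it lies on. Origin at the centre of its underside, z up, x and y square to its sides. It starts loose on the setting plate, its +x side towards the stop rail (within 0.15 rad) and 5 to 40 mm short of it
- lifter: cranked lifter (spatula), about 0.17 kg: flat steel blade 95 mm long (x) x 60 mm wide x 2 mm thick, and a dark wooden handle 20 mm wide, 22 mm thick, rising backwards (-x) at 35 degrees from the blade's rear edge to 90 mm height; origin at the centre of the blade's underside, x to the front edge, z up. It starts lying with the blade flat on the bench
- lifter_grip (a point): middle of the handle's lower half, 108 mm behind the lifter's origin and 47 mm above it; axes as lifter. Pinch it across y from above
- lifter_tip (a point): middle of the blade's front edge, at its underside; 47.5 mm in front of the lifter's origin; axes as lifter
- press: red C-frame bench press, fixed; origin on the bench under its ram. The column stands 110 to 230 mm to -y of the origin; its head overhangs the origin (from y = -200 to +20 mm, x = -50 to +50 mm, 190 to 360 mm high); the ram block, 70 x 70 mm, ends 129 mm above the bench
- shuttle (a joint): travel of the press's shuttle in m: 0 = fully home with its pocket under the ram, grows as it is pulled out along the press's +y, to 0.125; it starts pulled out; takes about 3 N to push
- nest (a point): centre of the floor of the pocket in the shuttle, 30 mm above the bench; axes as press. The pocket is 112 x 112 mm with walls 14 mm high and 10 mm thick (outside 132 mm); the near (-x) wall is open in the middle over 80 mm: the blade can pass there while the stubs either side hold the cover back
- push_plate (a point): centre of the outer (+y) face of the upright steel push plate at the shuttle's outer end, 60 mm wide (x), 10 mm thick; this point is 63 mm above the bench and 12 mm below its top edge; push it along the press's -y
- screwdriver: bystander: screwdriver lying flat; leave alone
- brush: bystander: hand brush lying flat; leave alone
- collar: bystander: steel ring 72 mm across, 22 mm high; leave alone
- oil_can: bystander: green can 56 mm across, 100 mm tall; leave alone
- offcut: bystander: plain solid steel block 110 x 70 x 18 mm; leave alone
Mind the look-alikes: they are no part of the job. There is more than one size of the lifter; the job needs the larger. There is more than one size of the cover; the one meant has the size given above.

How it is judged:
On the way, in this order (a step that is already met when the one before it is completed fails the run):
1. the cover is carried on the lifter's blade, clear of the setting plate (z of cover in the frame of slab above 0.045 m and contact force between lifter and cover above 0.4 N and contact force between cover and slab below 0.05 N), for 0.2 s.
2. the cover lies flat in the pocket of the shuttle while the shuttle is still pulled out, with the blade drawn out from under it (x of cover in the frame of nest between -0.009 and 0.009 m and y of cover in the frame of nest between -0.009 and 0.009 m and z of cover in the frame of nest between -0.003 and 0.003 m and angle between cover's own z axis and vertical below 0.04 rad and contact force between lifter and cover below 0.05 N and value of joint shuttle above 0.08 m and horizontal distance between lifter_tip and nest above 0.055 m), for 0.2 s.
3. the lifter lies flat on the bench and the shuttle is fully home (value of joint shuttle below 0.004 m and height (world z) of lifter below 0.006 m and angle between lifter's own z axis and vertical below 0.06 rad), for 0.2 s.
At the end, for the whole second after the job is handed in: The shuttle is home (within 4 mm), the cover lies flat in its pocket (centre within 9 mm of the pocket's, within 3 mm of its floor, tilt under 0.04 rad) clear of the lifter, and the lifter lies flat on the bench (origin under 6 mm high, tilt under 0.06 rad), all at rest (all of step 3 and x of cover in the frame of nest between -0.009 and 0.009 m and y of cover in the frame of nest between -0.009 and 0.009 m and z of cover in the frame of nest between -0.003 and 0.003 m and angle between cover's own z axis and vertical below 0.04 rad and contact force between lifter and cover below 0.05 N and linear speed of each of lifter, cover below 0.02 m/s); the robot touches nothing.
It fails at once if the fingers or arm touch the cover (contact force between any of the fingers, the arm and cover above 0.3 N).
It fails at once if the cover is tipped more than 0.6 rad (angle between cover's own z axis and vertical above 0.6 rad).
It fails at once if a bystander is moved more than 30 mm (distance of any of screwdriver, brush, collar, oil_can, offcut from where it was at the start of the episode above 0.03 m).
It also fails if it takes over 72 s, if anything falls off the work surface, if the arm or the gripper's body presses on something with over 40 N, if the wrist force passes 120 N, or if a joint passes its speed limit or range.

ROBOT

A 6-joint arm with a two-finger parallel gripper is mounted at the origin on the work surface. World frame = base frame: x ahead of the robot, y to its left, z up, the work surface at z = 0. Lengths are in m, angles in rad, forces in N, time in s.
With the tool pointing down it reaches from about 0.325 to 1 m from the base axis. Payload 5.1 kg.
Tool frame: the origin (TCP) lies on the centre line of the jaws, within the pads' length; the fingertips stand 17 mm ahead of it and the grasp point (between the pads) lies 2 mm behind it; z points along the fingers, y is the line along which they close (so a half turn about z gives the same grasp; the last joint's range is limited). The gripper opens to 85 mm and grips with 20 to 120 N. Pads are 22 mm wide; open, the fingers measure 114 mm over their backs; the gripper's body (76 mm by 85 mm) begins 54 mm behind the grasp point. The pads swing forward as they close: fully open they stand 13 mm farther back than shut.
Start: joints at [1.065, 0.124, 1.65, -0, 1.367, -0.083], TCP at [0.267, 0.593, 0.248] pointing down, gripper open.
Joint ranges: [-2.61, 2.61], [-1.02, 2.33], [0.03, 2.71], [-1.35, 4.49], [0.32, 2.68], [-2.91, 2.91]. Speed limits (rad/s): [2.57, 2.57, 3.14, 3.14, 3.14, 3.14].

INTERFACE

Orientations are given as a 3x3 rotation matrix whose columns are the frame's x, y, z axes.
In Python, from plant import bot gives the robot as it stands. The module is installed in compiled form; this text tells all that it offers.
- The arm moves only by the tool servo_tool, never from a script. Its argument "moves" is a list of rows, each a list of 5 numbers: the opening, from -1 (shut) to 1 (fully open), then the shift along the tool's x, y, z in mm, then the turn about the tool's z in degrees. A call has 1 to 5 rows; each row shifts and turns the commanded pose from where the row before left it, along the tool's axes as they then stand; what a row does not reach is not made up. A row lasts 1/10 s, in which the tool goes at most 50 mm and 8.59 degrees, less where a joint would pass 70% of its speed; a pose out of reach is approached as far as the arm can. A call is refused whole if a number of a shift passes 50 or a number of a turn 8.59, either way. A call with a gripper value outside its range is refused whole. The fingers move at their own pace and stop on an object; "force" is the grip in N (left out, the last holds). Time passes only in rows, so rows that do not move let the fingers close. It gives the time, the measured TCP pose, the force, the opening and the grip force at its end, in the units of the state.
- bot.observe(): the state, without advancing time (a new reading comes with each control period).
- bot.snapshot(name): name is "scene" or "top"; returns the picture (384x512x3 uint8, blue, green, red); there is no depth.
- bot.camera_model(name): a dict with "fov_y" (degrees; the focal length in pixels is half the picture's height over the tangent of half this angle, whatever the lens; pixels are square), "cx", "cy" (the principal point, pixels), "dist_coeffs" ([k1, k2, p1, p2, k3] as OpenCV has them; the pictures are not rectified), "eye" and "attitude" of the camera in the world. Camera axes: x right, y up, looking along -z (the intrinsics and any distortion apply to the point x, -y, -z); pixel columns grow to the right and rows downward; lengths in m; the calibration is good to about 2 mm. A picture is of the moment at which its call begins. camera_model takes no time and is no camera call.
- bot.sign_off(): hands the job in; it is judged then, once.
The state is a dict: "clock": time; "joint_pos": joint angles; "joint_vel": joint speeds; "joint_torque": joint torques, N m; "eef_pos": TCP position; "tcp_rot": TCP orientation; "contact_force": force on the tool from outside, world axes, zero at the start; "wrist_torque": the same for the moment, N m; "width": finger opening in m; "grip_force": force on a finger pad.
Only numpy, scipy, OpenCV 4.12 (cv2) and the standard library are available. Lean on these libraries where they do the work, as an engineer would, in place of code of your own. Each camera call takes 0.05 s, during which the arm holds its last target. There are 200 camera calls.

## Working session

There is one attempt and no reset: what is moved stays moved. The work goes in short steps, Python scripts to look and compute and a tool call to move; the robot and the scene stay as the last step left them, time stands still between calls to the robot, and variables do not carry over. Pictures are saved under pics/ and viewed, at most 10 in all, crops included, and the job is handed in when it is done.

Besides the shell and the picture viewer there is one more tool, called by a JSON object that holds its "name" and its "arguments". servo_tool: Moves the arm, as the interface text tells. Its arguments: {"type":"object","properties":{"moves":{"type":"array","items":{"type":"array","items":{"type":"number"}}},"force":{"type":"number"}},"required":["moves"]}

```bash
mkdir -p pics
cat > h.py <<'E'
import numpy as np, cv2
from plant import bot
def cam(n):
    m=bot.camera_model(n); f=192/np.tan(np.radians(m['fov_y'])/2)
    K=np.array([[f,0,m['cx']],[0,f,m['cy']],[0,0,1]]); return K,np.array(m['dist_coeffs'],float),np.array(m['eye']),np.array(m['attitude'])
def rays(n,px):
    K,d,e,R=cam(n); p=cv2.undistortPoints(np.array(px,float).reshape(-1,1,2),K,d).reshape(-1,2)
    v=np.c_[p[:,0],-p[:,1],-np.ones(len(p))]@R.T; return e,v/np.linalg.norm(v,axis=1)[:,None]
def plane(n,px,z):
    e,v=rays(n,px); return e+v*((z-e[2])/v[:,2])[:,None]
def tri(pa,pb,a='scene',b='top'):
    e1,v1=rays(a,pa); e2,v2=rays(b,pb); out=[]
    for u,w in zip(v1,v2):
        A=np.c_[u,-w]; s=np.linalg.lstsq(A,e2-e1,rcond=None)[0]; p,q=e1+s[0]*u,e2+s[1]*w
        out.append(np.r_[(p+q)/2,np.linalg.norm(p-q)])
    return np.array(out)
def proj(n,P):
    K,d,e,R=cam(n); c=(np.array(P,float).reshape(-1,3)-e)@R; c=c*[1,-1,-1]
    return cv2.projectPoints(c,np.zeros(3),np.zeros(3),K,d)[0].reshape(-1,2)
E
python3 - <<'E'
from h import *
for n in('scene','top'):
    im=bot.snapshot(n); cv2.imwrite(f'pics/{n}0.png',im); cv2.imwrite(f'pics/{n}0b.png',cv2.resize(im,(800,600),interpolation=cv2.INTER_CUBIC))
    m=bot.camera_model(n); print(n,m)
print(bot.observe())
E
```

```text
scene {'fov_y': 42.62055945282592, 'cx': 259.71109140377126, 'cy': 192.43212324434174, 'dist_coeffs': array([-0.18884913,  0.        ,  0.        ,  0.        ,  0.        ]), 'eye': array([1.288741  , 0.53856313, 1.30911238]), 'attitude': array([[-0.48226548, -0.71470543,  0.50657295],
       [ 0.87589672, -0.40329897,  0.26486765],
       [ 0.01499801,  0.57144211,  0.82050532]])}
top {'fov_y': 57.95199017373578, 'cx': 258.30686544429483, 'cy': 194.58568621724223, 'dist_coeffs': array([-0.00748372,  0.        ,  0.        ,  0.        ,  0.        ]), 'eye': array([0.29215393, 0.148132  , 1.437319  ]), 'attitude': array([[ 0.01331784,  0.98491383, -0.17253225],
       [-0.9998219 ,  0.01542435,  0.01087444],
       [ 0.01337159,  0.1723567 ,  0.98494384]])}
{'clock': 0.1, 'joint_pos': array([ 1.06540210e+00,  1.24462854e-01,  1.65155081e+00,  1.05541921e-05,
        1.36752746e+00, -8.26206125e-02]), 'joint_vel': array([ 0.00049429, -0.00181304, -0.0034487 , -0.00021837,  0.00050324,
        0.00051839]), 'joint_torque': array([ 4.08340811e-04, -4.24933398e+01, -3.66652036e+01, -1.33428453e-04,
        3.99099954e-03, -2.10885798e-05]), 'eef_pos': array([0.26646761, 0.59228761, 0.24715315]), 'tcp_rot': array([[-9.11953500e-01,  4.10292465e-01, -9.52403101e-04],
       [ 4.10293535e-01,  9.11951932e-01, -1.69987845e-03],
       [ 1.71098527e-04, -1.94097494e-03, -9.99998102e-01]]), 'contact_force': array([ 0.18301848,  0.12953698, -0.79001943]), 'wrist_torque': array([-0.03794532, -0.04632087, -0.00256209]), 'grip_force': 0.0, 'width': 0.08559313807816879}
```

View pics/scene0b.png

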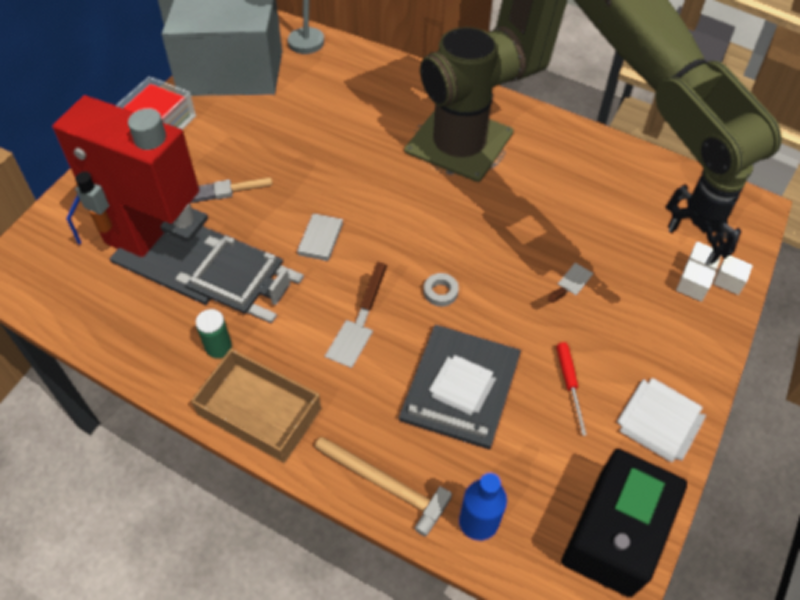

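View pics/top0b.png

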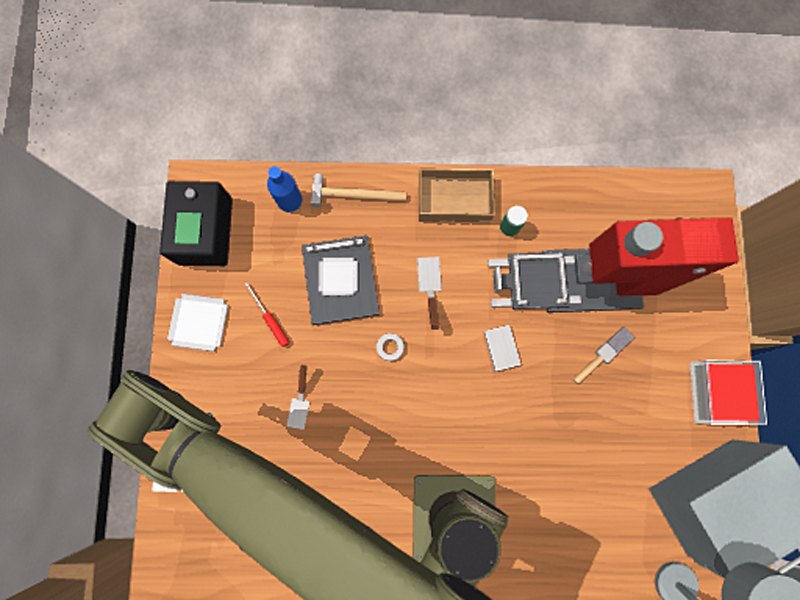

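The scene picture (×1.5625) shows the press at (140,180) with its shuttle pocket at (235,270). It also shows one lifter at (350,340) and a smaller one at (575,280). One cover lies on the dark plate at (462,384), and a larger-looking one on the bench at (660,418). In the top picture these are the lifters at (429,285) and (300,400), the covers at (338,277) and (198,322), and the pocket at (540,280). I'll measure their sizes and confirm with one enlarged crop.

Run:
```python
from h import *
T=cv2.imread('pics/top0.png'); S=cv2.imread('pics/scene0.png')
a=cv2.resize(T[142:228,180:400],None,fx=3.6,fy=3.6,interpolation=cv2.INTER_CUBIC)
b=cv2.resize(S[145:290,70:345],None,fx=2,fy=2,interpolation=cv2.INTER_CUBIC)
c=np.zeros((600,800,3),np.uint8); c[:a.shape[0],:a.shape[1]]=a; c[310:310+b.shape[0],:b.shape[1]]=b; cv2.imwrite('pics/crop1.png',c[:600])
# bright grey blobs
for n,im,z in(('top',T,0.0),('scene',S,0.0)):
    hsv=cv2.cvtColor(im,cv2.COLOR_BGR2HSV)
    m=((hsv[...,1]<45)&(hsv[...,2]>140)).astype(np.uint8)*255
    cs,_=cv2.findContours(m,cv2.RETR_EXTERNAL,cv2.CHAIN_APPROX_NONE)
    for k in cs:
        if 60<cv2.contourArea(k)<3500:
            r=cv2.minAreaRect(k); bx=cv2.boxPoints(r); w=plane(n,bx,0.002)
            if 0<w[:,0].mean()<1 and abs(w[:,1].mean())<.8:
                print(n,np.round(r[0]),'sides mm',np.round(1000*np.linalg.norm(w-np.roll(w,1,0),axis=1)),'c',np.round(w.mean(0),3))
```

```text
top [191. 263.] sides mm [45. 86. 46. 86.] c [0.259 0.402 0.002]
top [466. 250.] sides mm [168. 203. 169. 199.] c [ 0.323 -0.729  0.002]
top [250. 222.] sides mm [66. 71. 66. 70.] c [0.428 0.167 0.002]
top [394. 220.] sides mm [ 38. 103.  38. 102.] c [ 0.444 -0.435  0.002]
top [321. 222.] sides mm [110.  70. 110.  69.] c [ 0.431 -0.131  0.002]
top [126. 206.] sides mm [141. 146. 143. 145.] c [0.488 0.683 0.002]
top [318. 175.] sides mm [79. 56. 79. 55.] c [ 0.632 -0.123  0.002]
top [216. 176.] sides mm [100. 102. 100. 101.] c [0.619 0.312 0.002]
top [274. 177.] sides mm [107.  59. 108.  58.] c [0.622 0.065 0.002]
top [348. 177.] sides mm [140. 169. 140. 166.] c [ 0.624 -0.248  0.002]
top [414. 150.] sides mm [77. 75. 77. 74.] c [ 0.748 -0.542  0.002]
top [330. 138.] sides mm [50. 57. 50. 56.] c [ 0.8   -0.178  0.002]
top [202. 120.] sides mm [23. 85. 23. 85.] c [0.87  0.38  0.002]
scene [293. 382.] sides mm [48. 17. 48. 17.] c [0.968 0.485 0.002]
scene [276. 329.] sides mm [26. 72. 26. 71.] c [0.86  0.375 0.002]
scene [286. 268.] sides mm [101.  13. 102.  13.] c [0.68  0.314 0.002]
s
[... 279 characters left out ...]
2]
scene [168. 200.] sides mm [57. 20. 57. 19.] c [ 0.653 -0.128  0.002]
scene [365. 181.] sides mm [44. 35. 45. 34.] c [0.269 0.401 0.002]
scene [282. 184.] sides mm [69. 67. 69. 65.] c [0.414 0.163 0.002]
scene [183. 180.] sides mm [54. 65. 56. 64.] c [ 0.563 -0.129  0.002]
scene [469. 175.] sides mm [64. 95. 66. 95.] c [0.059 0.715 0.002]
scene [448. 173.] sides mm [ 65. 158.  68. 157.] c [0.089 0.644 0.002]
scene [144. 171.] sides mm [191. 155. 203. 147.] c [ 0.595 -0.268  0.002]
scene [205. 150.] sides mm [ 71. 122.  74. 119.] c [ 0.419 -0.135  0.002]
scene [142. 120.] sides mm [41. 38. 40. 37.] c [ 0.411 -0.413  0.002]
scene [92. 76.] sides mm [75. 77. 74. 75.] c [ 0.313 -0.745  0.002]
```

View pics/crop1.png

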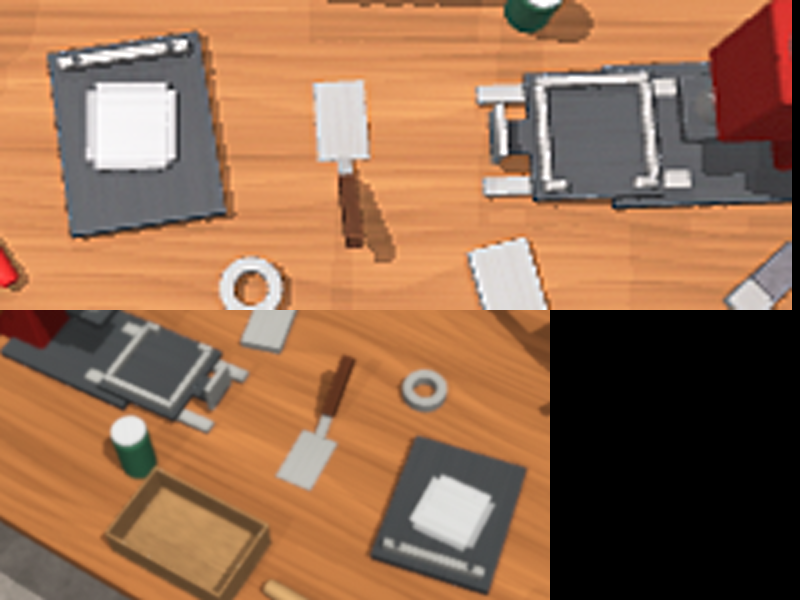

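The crop confirms which objects are meant. The cover on the plate at crop (131,126) measures about 100 mm, while the one on the bench measures 141 mm. The lifter at crop (341,120) has a blade about 59 mm wide, while the other's is 45 mm. So the job uses the plate's cover and the lifter in mid-bench. Next I'll measure precise poses from contours in both views.

```bash
cat >> h.py <<'E'
def blob(n,im,roi,z,cond,op=0,up=6):
    x0,y0,x1,y1=roi; c=cv2.resize(im[y0:y1,x0:x1],None,fx=up,fy=up,interpolation=cv2.INTER_CUBIC)
    m=cond(cv2.cvtColor(c,cv2.COLOR_BGR2HSV).astype(int)).astype(np.uint8)*255
    if op: m=cv2.morphologyEx(m,cv2.MORPH_OPEN,np.ones((op,op),np.uint8))
    k=max(cv2.findContours(m,cv2.RETR_EXTERNAL,cv2.CHAIN_APPROX_NONE)[0],key=cv2.contourArea).reshape(-1,2)
    px=(k+.5)/up-.5+[x0,y0]
    w=plane(n,px,z)[:,:2]*1000; r=cv2.minAreaRect(w.astype(np.float32)); a=r[2]; s=r[1]
    while a>45: a-=90; s=s[::-1]
    return np.round(np.r_[r[0],s,a],1),px   # centre x,y; size along ~x, ~y; yaw deg
bright=lambda h:(h[...,1]<60)&(h[...,2]>150)
E
python3 - <<'E'
from h import *
T=cv2.imread('pics/top0.png'); S=cv2.imread('pics/scene0.png')
b=lambda v:(lambda h:(h[...,1]<70)&(h[...,2]>v))
dark=lambda h:(h[...,1]<90)&(h[...,2]<120)
jobs={'blade':((264,160,286,190),(205,203,240,236),.002,b(140),20),
'cover':((202,162,232,192),(270,225,320,268),.029,b(150),0),
'rail':((190,148,240,166),(255,252,318,282),.036,b(130),0),
'slab':((188,146,246,212),(250,205,338,290),.02,lambda h:((h[...,1]<90)),0),
'offcut':((305,205,340,242),(190,133,225,168),.018,b(140),0)}
for k,(rt,rs,z,f,op) in jobs.items():
    a,pa=blob('top',T,rt,z,f,op); c,pc=blob('scene',S,rs,z,f,op)
    ca=proj('top',np.r_[a[:2]/1000,z]); cc=proj('scene',np.r_[c[:2]/1000,z])
    print(k,'top',a,'scene',c,'tri',np.round(tri(cc,ca)[0]*1000,1))
a=cv2.resize(T[155:209,303:367],None,fx=6.25,fy=6.25,interpolation=cv2.INTER_CUBIC)
s=cv2.resize(S[140:220,100:200],None,fx=4,fy=4,interpolation=cv2.INTER_CUBIC)
c=np.zeros((340,800,3),np.uint8); c[:337,:400]=a[:337]; c[:320,400:]=s; cv2.imwrite('pics/crop2.png',c)
E
```

```text
blade top [620.9  64.5 109.2  60.6   3.8] scene [616.5  65.8 118.5  60.7   4.8] tri [619.3  66.1   6.6   2.8]
cover top [612.7 310.3 103.  104.1   1.1] scene [612.9 310.1 103.1 101.9   1.4] tri [6.128e+02 3.102e+02 2.890e+01 3.000e-01]
rail top [696.8 321.5  15.5 104.1   9.4] scene [656.7 326.9  42.9 104.2  29. ] tri [681.2 325.1  78.7  19. ]
slab top [606.1 304.9 223.2 181.    9.8] scene [610.  305.9 224.1 179.    9.6] tri [6.073e+02 3.052e+02 1.500e+01 5.000e-01]
offcut top [ 429.1 -127.2  111.1   73.5   15. ] scene [ 429.4 -126.2  111.6   72.9   15.3] tri [ 429.  -127.    17.3    0.8]
```

View pics/crop2.png

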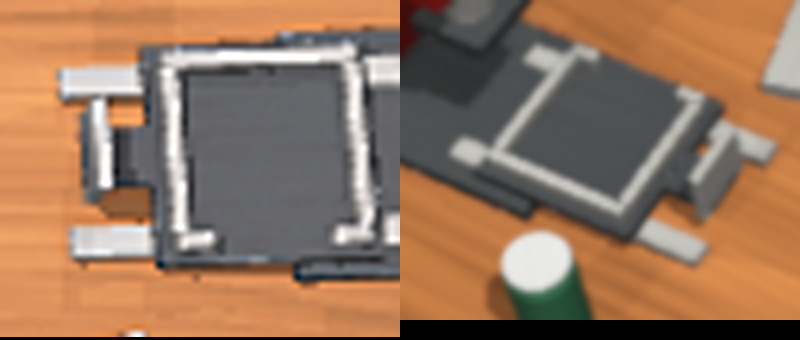

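Crop2 shows the pocket with its open side facing −x, towards the robot. Its wall-top corners in the top crop are (168,62), (353,52), (370,235) and (183,240). In the scene crop they are (575,52), (493,155), (622,208) and (700,98). The push plate is at top (100,145) and scene (717,170). Cover and plate heights agree between the views (28.9 mm and about 20 mm). Next I'll fit the walls, push plate and handle, and then move.

Run:
```python
from h import *
T=cv2.imread('pics/top0.png'); S=cv2.imread('pics/scene0.png')
tc=lambda p:np.array(p,float)/6.25+[303,155]-.42
sc=lambda p:(np.array(p,float)-[400,0])/4+[100,140]-.375
def wall(n,im,p,q,z=.044,r=2.2):
    p,q=np.array(p),np.array(q); d=(q-p)/np.linalg.norm(q-p); nn=np.array([-d[1],d[0]]); g=cv2.cvtColor(im,cv2.COLOR_BGR2GRAY).astype(np.float32); out=[]
    for t in np.linspace(.15,.85,40):
        s=np.arange(-r-1,r+1.01,.2); P=(p+(q-p)*t+s[:,None]*nn).astype(np.float32)
        v=cv2.remap(g,P[:,0],P[:,1],cv2.INTER_LINEAR).ravel(); w=np.clip(v-(v.min()+v.max())/2,0,None)
        out.append((P*w[:,None]).sum(0)/w.sum())
    W=plane(n,out,z)[:,:2]*1000; l=cv2.fitLine(W.astype(np.float32),cv2.DIST_HUBER,0,.01,.01).ravel(); return l[2:],l[:2]
def X(a,b): s=np.linalg.solve(np.c_[a[1],-b[1]],b[0]-a[0]); return a[0]+s[0]*a[1]
TC=[tc(p) for p in((168,62),(353,52),(370,235),(183,240))]   # x+y+, x+y-, x-y-, x-y+
SC=[sc(p) for p in((622,208),(493,155),(575,52),(700,98))]
cen={}
for n,im,C in(('top',T,TC),('scene',S,SC)):
    L=wall(n,im,C[3],C[0]); F=wall(n,im,C[0],C[1]); R=wall(n,im,C[1],C[2])
    a,b=X(L,F),X(R,F); ux=L[1]*np.sign(L[1][0]); uR=R[1]*np.sign(R[1][0]); uf=F[1]*np.sign(F[1][1])
    yaw=[np.degrees(np.arctan2(u[1],u[0])) for u in(ux,uR)]+[np.degrees(np.arctan2(-uf[0],uf[1]))]
    y=np.radians(np.mean(yaw)); c=(a+b)/2-61*np.array([np.cos(y),np.sin(y)]); cen[n]=proj(n,np.r_[(a+b)/2000,.044])
    print(n,'corners',a.round(1),b.round(1),'sep',np.linalg.norm(a-b).round(1),'yaw',np.round(yaw,1),'nest',c.round(1))
print('front wall mid tri',(tri(cen['scene'],cen['top'])*1000).round(1))
print('corners tri',(tri(SC,TC)*1000).round(1))
print('push top edge ends tri',(tri([sc((683,183)),sc((732,135))],[tc((97,98)),tc((103,190))])*1000).round(1))
brown=lambda h:(h[...,2]<125)&(h[...,1]>90)&((h[...,0]<12)|(h[...,0]>170))
for n,im,roi in(('top',T,(268,186,284,214)),('scene',S,(226,166,250,202))):
    r,px=blob(n,im,roi,.05,brown); m=cv2.moments(px.astype(np.float32).reshape(-1,1,2)); cc=[m['m10']/m['m00'],m['m01']/m['m00']]; cen[n]=[cc]; print(n,r)
print('handle tri',(tri(cen['scene'],cen['top'])*1000).round(1))
```

```text
top corners [ 671.4 -161.4] [ 674.2 -283.7] sep 122.4 yaw [3.  2.7 1.3] nest [ 611.9 -225.1]
scene corners [ 668.4 -160.6] [ 675.1 -282.4] sep 122.0 yaw [3.3 3.4 3.1] nest [ 610.8 -225. ]
front wall mid tri [[ 672.3 -221.7   44.8    1.3]]
corners tri [[ 667.2 -160.    43.8    2.8]
 [ 676.3 -283.9   43.     3.3]
 [ 553.5 -292.6   37.9    2.4]
 [ 546.9 -167.1   45.7    2.1]]
push top edge ends tri [[ 6.370e+02 -1.116e+02  7.190e+01  7.100e+00]
 [ 5.759e+02 -1.123e+02  6.420e+01  6.000e-01]]
top [513.1  56.4  83.5  23.3   8.8]
scene [510.8  55.  119.4  26.   13.6]
handle tri [[5.14e+02 5.71e+01 5.14e+01 3.00e-01]]
```

The measurements check out:

| Item | Position (mm) | Yaw | Check |
|---|---|---|---|
| Nest | (611, −225) | 3° | Wall spacing 122 mm, wall tops 44 mm |
| Plate | (607.5, 305) | 9.7° | Top at about 20 mm |
| Cover | (613, 310) | 1° | 103 mm |
| Lifter grip | (520, 58, 47) | 4.3° | Handle triangulates to that line |

I'll move above the lifter grip now.

{"name": "servo_tool", "arguments": {"moves": [[1, 0, 0, 0, -7.1], [1, 0, 0, 0, -7.1], [1, 0, 0, 0, -7.1], [1, 0, 0, 0, -7.1], [1, -17.8, -46, 0, 0]]}}

```text
clock: 0.6
eef_pos: [0.2863, 0.5502, 0.2472]
tcp_rot: [[-0.997, -0.08, -0.001], [-0.08, 0.997, 0.0], [0.001, 0.0, -1.0]]
contact_force: [1.5, 0.4, -0.3]
width: 0.0853
grip_force: 0.0
```

{"name": "servo_tool", "arguments": {"moves": [[1, -17.8, -46, 0, 0], [1, -17.8, -46, 0, 0], [1, -17.8, -46, 0, 0], [1, -17.8, -46, 0, 0], [1, -17.8, -46, 0, 0]]}}

```text
clock: 1.1
eef_pos: [0.3935, 0.3233, 0.2479]
tcp_rot: [[-0.997, -0.073, -0.0], [-0.073, 0.997, -0.0], [0.0, -0.0, -1.0]]
contact_force: [0.6, -0.2, 0.3]
width: 0.0854
grip_force: 0.0
```

{"name": "servo_tool", "arguments": {"moves": [[1, -17.8, -46, 0, 0], [1, -17.8, -46, 0, 0], [1, -17.8, -46, 0, 0], [1, -17.8, -46, 0, 0], [1, -17.8, -46, 0, 0]]}}

```text
clock: 1.6
eef_pos: [0.499, 0.1003, 0.248]
tcp_rot: [[-0.997, -0.073, -0.0], [-0.073, 0.997, 0.0], [0.0, 0.0, -1.0]]
contact_force: [1.0, 0.1, -0.1]
width: 0.0854
grip_force: 0.0
```

{"name": "servo_tool", "arguments": {"moves": [[1, -17.8, -46, 20, 0], [1, 0, 0, 30, 0], [1, 0, 0, 0, 0]]}}

```text
clock: 1.9
eef_pos: [0.516, 0.0591, 0.1945]
tcp_rot: [[-0.998, -0.07, -0.01], [-0.07, 0.998, 0.0], [0.01, 0.001, -1.0]]
contact_force: [-0.9, -0.3, -1.2]
width: 0.0855
grip_force: 0.0
```

{"name": "servo_tool", "arguments": {"moves": [[1, 0, 0, 45, 0], [1, 0, 0, 45, 0], [1, 0, 0, 40, 0], [1, 0, 0, 0, 0], [1, 0, 0, 0, 0]]}}

```text
clock: 2.4
eef_pos: [0.5187, 0.0612, 0.0704]
tcp_rot: [[-0.997, -0.074, -0.0], [-0.074, 0.997, 0.0], [0.0, 0.0, -1.0]]
contact_force: [0.4, 0.0, 1.5]
width: 0.0855
grip_force: 0.0
```

Run:
```python
from h import *
T=bot.snapshot('top');S=bot.snapshot('scene')
cv2.imwrite('pics/t1.png',T);cv2.imwrite('pics/s1.png',S)
c=np.zeros((400,800,3),np.uint8)
c[:,:400]=cv2.resize(T[150:220,240:310],(400,400),interpolation=cv2.INTER_CUBIC); c[:,400:]=cv2.resize(S[140:240,195:295],(400,400),interpolation=cv2.INTER_CUBIC)
cv2.imwrite('pics/crop3.png',c); print(bot.observe()['eef_pos'],bot.observe()['clock'])
```

```text
[0.52088679 0.06098488 0.07285975] 2.5
```

View pics/crop3.png

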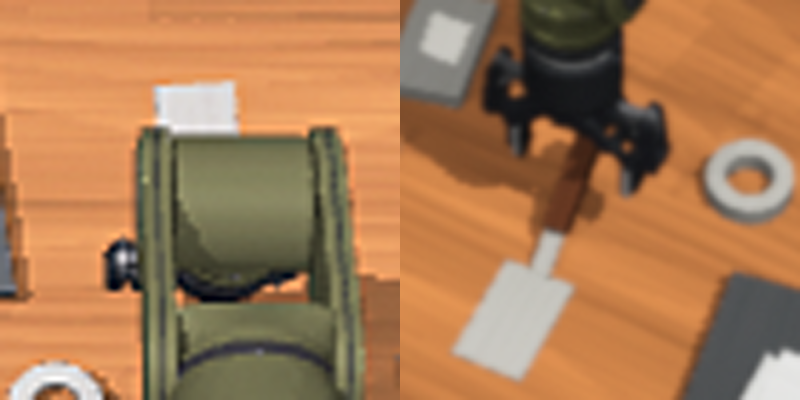

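Crop3 shows the open fingers straddling the brown handle at scene (575,180), with the blade flat in front. I'll lower the last bit, then check and close.

{"name": "servo_tool", "arguments": {"moves": [[1, 0, -3, 12, 0], [1, 0, 0, 12, 0], [1, 0, 0, 0, 0], [1, 0, 0, 0, 0]]}}

```text
clock: 2.9
eef_pos: [0.5184, 0.0574, 0.045]
tcp_rot: [[-0.997, -0.073, -0.001], [-0.073, 0.997, -0.0], [0.001, 0.0, -1.0]]
contact_force: [0.4, -0.1, 0.1]
width: 0.0856
grip_force: 0.0
```

{"name": "servo_tool", "arguments": {"moves": [[-1, 0, 0, 0, 0], [-1, 0, 0, 0, 0], [-1, 0, 0, 0, 0], [-1, 0, 0, 0, 0], [-1, 0, 0, 0, 0]], "force": 100}}

```text
clock: 3.4
eef_pos: [0.5191, 0.0575, 0.0459]
tcp_rot: [[-0.997, -0.073, 0.0], [-0.073, 0.997, 0.0], [-0.0, 0.0, -1.0]]
contact_force: [-1.2, -0.1, 2.8]
width: 0.0185
grip_force: 97.4
```

{"name": "servo_tool", "arguments": {"moves": [[-1, 0, 0, 0, 0], [-1, 0, 0, 0, 0], [-1, 0, 0, 0, 0]]}}

```text
clock: 3.7
eef_pos: [0.519, 0.0575, 0.0458]
tcp_rot: [[-0.997, -0.073, 0.0], [-0.073, 0.997, 0.0], [-0.0, 0.0, -1.0]]
contact_force: [-2.4, -0.4, 3.4]
width: 0.0183
grip_force: 97.5
```

{"name": "servo_tool", "arguments": {"moves": [[-1, 0, 0, -20, 0], [-1, 0, 0, -30, 0], [-1, 0, 0, -20, -5.5], [-1, 0, 0, 0, 0], [-1, 16.7, 38.9, 0, 0]]}}

```text
clock: 4.2
eef_pos: [0.4977, 0.0911, 0.1157]
tcp_rot: [[-0.987, -0.161, 0.003], [-0.161, 0.987, -0.001], [-0.002, -0.001, -1.0]]
contact_force: [-0.5, 1.6, -2.6]
width: 0.0187
grip_force: 98.2
```

{"name": "servo_tool", "arguments": {"moves": [[-1, 16.7, 38.9, 0, 0], [-1, 16.7, 38.9, 0, 0], [-1, 16.7, 38.9, 0, 0], [-1, 16.7, 38.9, 0, 0], [-1, 16.7, 38.9, 0, 0]]}}

```text
clock: 4.7
eef_pos: [0.3786, 0.2712, 0.1134]
tcp_rot: [[-0.986, -0.166, -0.003], [-0.166, 0.986, -0.001], [0.003, -0.001, -1.0]]
contact_force: [0.2, 1.1, -2.0]
width: 0.0184
grip_force: 98.2
```

{"name": "servo_tool", "arguments": {"moves": [[-1, 0, 0, 15, 0], [-1, 0, 0, 10, 0], [-1, 0, 0, 5, 0], [-1, 0, 0, 0, 0], [-1, 0, 0, 0, 0]]}}

```text
clock: 5.2
eef_pos: [0.3813, 0.27, 0.0853]
tcp_rot: [[-0.986, -0.166, -0.0], [-0.166, 0.986, -0.0], [0.001, -0.0, -1.0]]
contact_force: [0.7, 0.1, -1.6]
width: 0.0189
grip_force: 98.4
```

Run:
```python
from h import *
T=bot.snapshot('top');S=bot.snapshot('scene')
o=bot.observe(); print(o['eef_pos'],o['contact_force'],o['clock'])
cv2.imwrite('pics/t2.png',T);cv2.imwrite('pics/s2.png',S)
c=np.zeros((400,800,3),np.uint8)
c[:,:400]=cv2.resize(T[145:225,180:260],(400,400),interpolation=cv2.INTER_CUBIC); c[:,400:]=cv2.resize(S[190:290,245:345],(400,400),interpolation=cv2.INTER_CUBIC)
cv2.imwrite('pics/crop4.png',c)
```

```text
[0.38168739 0.27040748 0.08603267] [ 1.41497922  0.33396296 -1.59810258] 5.3
```

View pics/crop4.png

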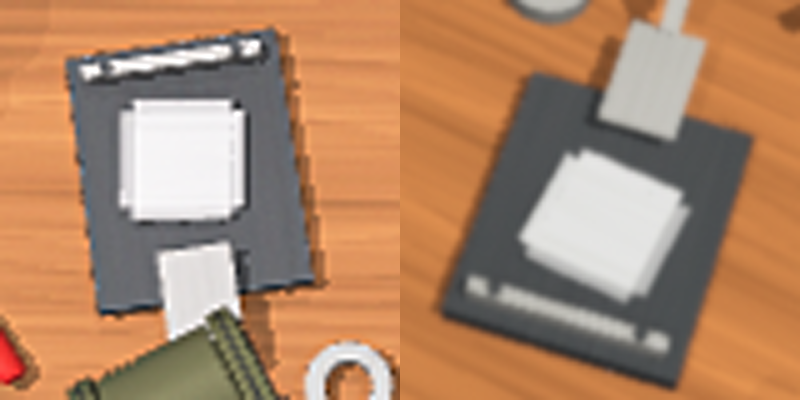

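Crop4 shows the blade level, square to the plate, and just short of the cover. In the top crop the front edge runs (157,250)–(232,240) and in the scene crop (598,120)–(678,140). I'll check the tip position numerically.

Run:
```python
from h import *
tp=np.array([[157,250],[232,240]])/5+[180,145]-.4; sp=(np.array([[598,120],[678,140]])-[400,0])/4+[245,190]-.375
t=tri(sp,tp)*1000; print(t.round(1)); 
a=np.radians(9.7); R=np.array([[np.cos(a),-np.sin(a)],[np.sin(a),np.cos(a)]])
print('tip in slab',(t[:,:2].mean(0)-[607.5,305.2])@R, 'z',t[:,2].mean())
T=cv2.imread('pics/t2.png');S=cv2.imread('pics/s2.png')
b=lambda h:(h[...,1]<70)&(h[...,2]>150)
for n,im,r in(('top',T,(200,162,232,191)),('scene',S,(270,225,320,268))):
    c,_=blob(n,im,r,.029,b); print(n,c,'slab',(c[:2]-[607.5,305.2])@R)
P=lambda x,y,z:np.r_[np.array([.6075,.3052])+R@np.array([x,y])/1000,z]
# rail top ends by prediction vs pixels: rail near-face ends y=+-75
print(proj('top',[P(91,75,.036),P(91,-75,.036)]), 'seen', np.array([[88,70],[262,45]])/5+[180,145]-.4)
print(proj('scene',[P(91,75,.036),P(91,-75,.036)]), 'seen', (np.array([[668,348],[470,285]])-[400,0])/4+[245,190]-.375)
```

```text
[[541.5 297.8  59.9  55.8]
 [534.5 296.9  33.   65.7]]
tip in slab [-69.79926742   3.95466608] z 46.469834826248444
top [612.7 310.1 103.  103.8   1.1] slab [5.951256   3.95380222]
scene [612.9 310.1 103.5 102.3   1.3] slab [6.14839669 3.92010435]
[[196.00078491 158.90878142]
 [231.64039878 153.64789434]] seen [[197.2 158.6]
 [232.  153.6]]
[[311.08037468 275.98961048]
 [261.22423839 260.35863036]] seen [[311.625 276.625]
 [262.125 260.875]]
```

The tip measures (−69.8, 4.0) in the plate frame, as intended. I'll lower onto the plate, feeling for contact.

{"name": "servo_tool", "arguments": {"moves": [[-1, 0, 0, 12, 0], [-1, 0, 0, 6, 0], [-1, 0, 0, 0, 0], [-1, 0, 0, 0, 0]]}}

```text
clock: 5.7
eef_pos: [0.3806, 0.2705, 0.0672]
tcp_rot: [[-0.986, -0.168, -0.001], [-0.168, 0.986, -0.0], [0.001, -0.0, -1.0]]
contact_force: [0.6, -0.5, -1.8]
width: 0.019
grip_force: 98.6
```

{"name": "servo_tool", "arguments": {"moves": [[-1, 0, 0, 1, 0], [-1, 0, 0, 0, 0], [-1, 0, 0, 0, 0]]}}

```text
clock: 6.0
eef_pos: [0.3809, 0.2708, 0.0666]
tcp_rot: [[-0.986, -0.168, 0.0], [-0.168, 0.986, 0.0], [-0.0, 0.0, -1.0]]
contact_force: [-0.2, 0.1, -1.8]
width: 0.0189
grip_force: 98.6
```

{"name": "servo_tool", "arguments": {"moves": [[-1, 0, 0, 1, 0], [-1, 0, 0, 0, 0], [-1, 0, 0, 0, 0]]}}

```text
clock: 6.3
eef_pos: [0.3811, 0.2708, 0.0658]
tcp_rot: [[-0.986, -0.168, 0.0], [-0.168, 0.986, 0.0], [-0.0, 0.0, -1.0]]
contact_force: [0.2, -0.0, -0.4]
width: 0.0186
grip_force: 98.6
```

{"name": "servo_tool", "arguments": {"moves": [[-1, 0, 0, 0.5, 0], [-1, -8, 0, 0, 0], [-1, -8, 0, 0, 0], [-1, -8, 0, 0, 0], [-1, -6, 0, 0, 0]]}}

```text
clock: 6.8
eef_pos: [0.4116, 0.276, 0.0655]
tcp_rot: [[-0.986, -0.168, 0.0], [-0.168, 0.986, 0.0], [-0.0, 0.0, -1.0]]
contact_force: [-5.2, -0.5, 6.1]
width: 0.0189
grip_force: 99.1
```

{"name": "servo_tool", "arguments": {"moves": [[-1, -5, 0, 0, 0], [-1, -5, 0, 0, 0], [-1, -5, 0, 0, 0], [-1, -5, 0, 0, 0], [-1, -5, 0, 0, 0]]}}

```text
clock: 7.3
eef_pos: [0.4357, 0.2802, 0.0658]
tcp_rot: [[-0.986, -0.168, -0.001], [-0.168, 0.986, 0.0], [0.001, 0.0, -1.0]]
contact_force: [-5.0, -2.3, 8.4]
width: 0.0185
grip_force: 99.4
```

Run:
```python
from h import *
T=bot.snapshot('top');S=bot.snapshot('scene')
o=bot.observe(); print(o['eef_pos'],o['contact_force'],o['clock'])
a=np.radians(9.7); R=np.array([[np.cos(a),-np.sin(a)],[np.sin(a),np.cos(a)]])
print('tip slab',(o['eef_pos'][:2]*1000-[607.5,305.2])@R+[157,0])
b=lambda h:(h[...,1]<70)&(h[...,2]>150)
cv2.imwrite('pics/t3.png',T);cv2.imwrite('pics/s3.png',S)
for n,im,r in(('scene',S,(265,223,320,270)),):
    for v in (150,190,200):
        c,_=blob(n,im,r,.029,lambda h:(h[...,1]<70)&(h[...,2]>v)); print(n,c,'slab',(c[:2]-[607.5,305.2])@R)
```

```text
[0.43645675 0.28035269 0.0657102 ] [-0.99603445 -0.34525305  3.84225268] 7.4
tip slab [-15.78443607   4.32688895]
scene [609.2 311.5 181.5 111.7   9.1] slab [2.73717899 5.92349991]
scene [600.5 313.3 162.1  97.3   9.6] slab [-5.53516031  9.16362376]
scene [629.6 316.6  98.7  92.8   9.7] slab [23.70482559  7.51340426]
```

The cover has squared up with the blade, its yaw now 9.7°. I'll keep sliding underneath.

{"name": "servo_tool", "arguments": {"moves": [[-1, -6, 0, 0, 0], [-1, -6, 0, 0, 0], [-1, -6, 0, 0, 0], [-1, -6, 0, 0, 0], [-1, -6, 0, 0, 0]]}}

```text
clock: 7.9
eef_pos: [0.4649, 0.2852, 0.0658]
tcp_rot: [[-0.986, -0.168, -0.001], [-0.168, 0.986, -0.0], [0.001, 0.0, -1.0]]
contact_force: [-5.8, -0.4, 10.0]
width: 0.0186
grip_force: 100.1
```

{"name": "servo_tool", "arguments": {"moves": [[-1, -6, 0, 0, 0], [-1, -6, 0, 0, 0], [-1, -6, 0, 0, 0], [-1, -6, 0, 0, 0], [-1, -6, 0, 0, 0]]}}

```text
clock: 8.4
eef_pos: [0.4942, 0.2903, 0.0659]
tcp_rot: [[-0.986, -0.168, -0.002], [-0.168, 0.986, -0.0], [0.002, 0.0, -1.0]]
contact_force: [-7.7, -1.5, 10.9]
width: 0.0189
grip_force: 100.1
```

Run:
```python
from h import *
T=bot.snapshot('top');S=bot.snapshot('scene')
o=bot.observe(); print(o['eef_pos'],o['contact_force'],o['clock'])
a=np.radians(9.7); R=np.array([[np.cos(a),-np.sin(a)],[np.sin(a),np.cos(a)]])
print('tip slab',(o['eef_pos'][:2]*1000-[607.5,305.2])@R+[157,0])
c=np.zeros((400,800,3),np.uint8)
c[:,:400]=cv2.resize(T[145:225,180:260],(400,400),interpolation=cv2.INTER_CUBIC); c[:,400:]=cv2.resize(S[190:290,245:345],(400,400),interpolation=cv2.INTER_CUBIC)
cv2.imwrite('pics/crop5.png',c)
```

```text
[0.49509476 0.29038018 0.06578784] [-2.95221960e+00  5.59004124e-03  7.05659558e+00] 8.5
tip slab [43.70477975  4.33114668]
```

View pics/crop5.png

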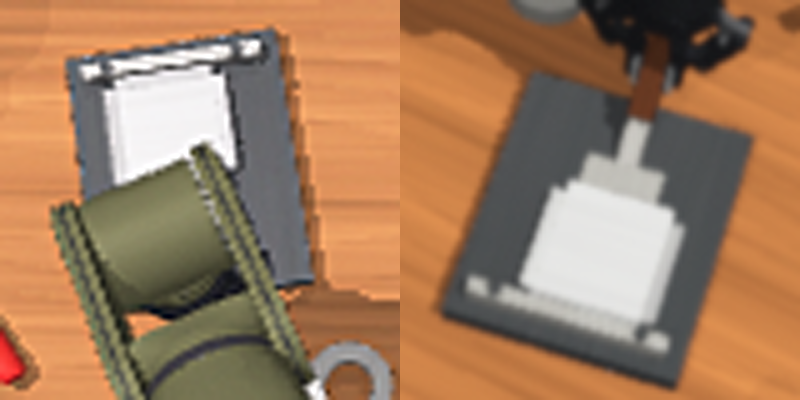

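Crop5 shows the cover tight against the rail with the blade going in under its near side. At the scene crop the blade's rear is visible at (620,170). I'll go about 30 mm further, then lift.

{"name": "servo_tool", "arguments": {"moves": [[-1, -6, 0, 0, 0], [-1, -6, 0, 0, 0], [-1, -6, 0, 0, 0], [-1, -6, 0, 0, 0], [-1, -6, 0, 0, 0]]}}

```text
clock: 9.0
eef_pos: [0.5238, 0.2953, 0.0659]
tcp_rot: [[-0.986, -0.168, -0.002], [-0.168, 0.986, -0.0], [0.002, 0.0, -1.0]]
contact_force: [-6.8, -1.5, 10.6]
width: 0.0187
grip_force: 100.0
```

{"name": "servo_tool", "arguments": {"moves": [[-1, -1, 0, 0, 0], [-1, 1.5, 0, 0, 0], [-1, 0, 0, -1.5, 0], [-1, 0, 0, -3, 0], [-1, 0, 0, -4, 0]]}}

```text
clock: 9.5
eef_pos: [0.5219, 0.2943, 0.0718]
tcp_rot: [[-0.986, -0.168, -0.004], [-0.168, 0.986, -0.002], [0.004, -0.001, -1.0]]
contact_force: [-0.4, 0.1, -3.0]
width: 0.0189
grip_force: 98.5
```

{"name": "servo_tool", "arguments": {"moves": [[-1, 0, 0, -6, 0], [-1, 0, 0, -6, 0], [-1, 0, 0, -6, 0], [-1, 0, 0, -5, 0], [-1, 0, 0, 0, 0]]}}

```text
clock: 10.0
eef_pos: [0.5241, 0.2953, 0.0979]
tcp_rot: [[-0.986, -0.168, 0.002], [-0.168, 0.986, 0.001], [-0.002, 0.001, -1.0]]
contact_force: [0.1, 0.9, -3.6]
width: 0.0185
grip_force: 98.5
```

Run:
```python
from h import *
T=bot.snapshot('top');S=bot.snapshot('scene')
cv2.imwrite('pics/t4.png',T);cv2.imwrite('pics/s4.png',S)
o=bot.observe(); print(o['eef_pos'],o['contact_force'],o['wrist_torque'],o['clock'])
a=np.radians(9.7); R=np.array([[np.cos(a),-np.sin(a)],[np.sin(a),np.cos(a)]])
print('tip slab',(o['eef_pos'][:2]*1000-[607.5,305.2])@R+[157,0])
c=np.zeros((400,800,3),np.uint8)
c[:,:400]=cv2.resize(T[145:225,180:260],(400,400),interpolation=cv2.INTER_CUBIC); c[:,400:]=cv2.resize(S[190:290,245:345],(400,400),interpolation=cv2.INTER_CUBIC)
cv2.imwrite('pics/crop6.png',c)
```

```text
[0.52340005 0.29501119 0.09678601] [-0.18805585 -0.5521365  -4.60803081] [-0.0419551   0.2824541   0.02703903] 10.1
tip slab [72.38567837  4.12680472]
```

View pics/crop6.png

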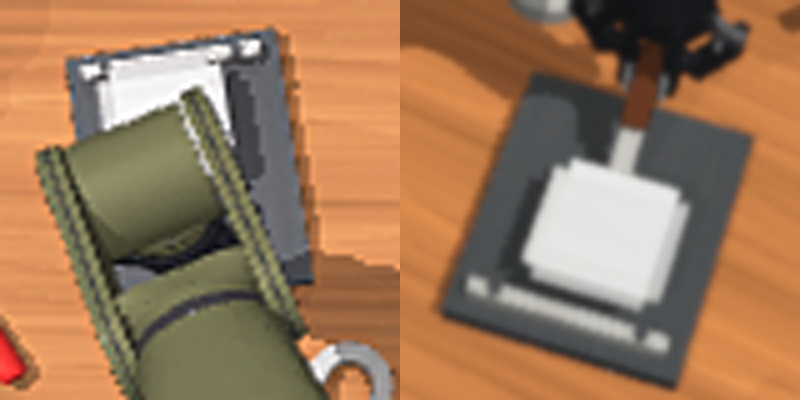

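Crop6 shows the cover level on the blade, clear of the plate with its shadow beside it. I'll measure where it sits relative to the TCP and work out the transfer.

```bash
cat >> h.py <<'E'
def tcp_frame(o): R=o['tcp_rot'][:2,:2]; return o['eef_pos'][:2]*1000,R
E
python3 - <<'E'
from h import *
S=bot.snapshot('scene'); o=bot.observe(); p,R=tcp_frame(o)
z=.029+(o['eef_pos'][2]-.0658)
for v in(185,195,205):
    c,_=blob('scene',S,(268,222,325,272),z,lambda h:(h[...,1]<60)&(h[...,2]>v)); print(c,'in tool',(c[:2]-p)@R)
y=np.radians(3.1); X=-np.array([np.cos(y),np.sin(y)]); Y=np.array([-np.sin(y),np.cos(y)])
nest=np.array([611.3,-225.]); 
for d in(115,117):
    t=nest+X*d; print('TCP target',t,'shift in turned axes',(t-p)@np.c_[X,Y], o['eef_pos'])
print('can',plane('top',[[330,138]],.1))
E
```

```text
[616.7 316.4 135.   99.    9.8] in tool [-95.78804933   5.42849493]
[616.4 315.7 131.2  96.8   9.7] in tool [-95.37466205   4.78887712]
[630.2 316.1  99.2  91.4   9.2] in tool [-109.04556811    2.86369754]
TCP target [ 496.46828291 -231.21906349] shift in turned axes [  55.13423887 -523.95296676] [0.52318709 0.29494878 0.09643435]
TCP target [ 494.47120957 -231.32722112] shift in turned axes [  57.13423887 -523.95296676] [0.52318709 0.29494878 0.09643435]
can [[ 0.76329966 -0.15352796  0.1       ]]
```

{"name": "servo_tool", "arguments": {"moves": [[-1, 0, 0, -4, 0.6], [-1, 0, 0, -8, 1.3], [-1, 0, 0, -12, 1.4], [-1, 0, 0, -10, 1.3], [-1, 0, 0, -6, 1.3]]}}

```text
clock: 10.65
eef_pos: [0.5243, 0.2954, 0.1388]
tcp_rot: [[-0.998, -0.064, 0.003], [-0.064, 0.998, 0.001], [-0.003, 0.001, -1.0]]
contact_force: [0.5, 0.2, -3.3]
width: 0.0184
grip_force: 98.4
```

{"name": "servo_tool", "arguments": {"moves": [[-1, 0, 0, 0, 0.7], [-1, 0.5, -5, 0, 0], [-1, 1, -10, 0, 0], [-1, 1.5, -15, 0, 0], [-1, 2, -20, 0, 0]]}}

```text
clock: 11.15
eef_pos: [0.5206, 0.2435, 0.1359]
tcp_rot: [[-0.999, -0.054, -0.001], [-0.054, 0.999, -0.001], [0.001, -0.001, -1.0]]
contact_force: [-0.1, -0.8, -3.2]
width: 0.0186
grip_force: 98.2
```

{"name": "servo_tool", "arguments": {"moves": [[-1, 2.5, -25, 0, 0], [-1, 3, -28, 0, 0], [-1, 3, -28, 0, 0], [-1, 3, -28, 0, 0], [-1, 3, -28, 0, 0]]}}

```text
clock: 11.65
eef_pos: [0.513, 0.1049, 0.136]
tcp_rot: [[-0.999, -0.053, -0.001], [-0.053, 0.999, -0.001], [0.001, -0.001, -1.0]]
contact_force: [0.5, 0.5, -2.8]
width: 0.0183
grip_force: 98.2
```

{"name": "servo_tool", "arguments": {"moves": [[-1, 3, -28, 0, 0], [-1, 3, -28, 0, 0], [-1, 3, -28, 0, 0], [-1, 3, -28, 0, 0], [-1, 3, -28, 0, 0]]}}

```text
clock: 12.15
eef_pos: [0.5053, -0.0355, 0.1361]
tcp_rot: [[-0.999, -0.053, -0.001], [-0.053, 0.999, -0.001], [0.001, -0.0, -1.0]]
contact_force: [-1.1, -0.2, -3.1]
width: 0.0185
grip_force: 98.2
```

{"name": "servo_tool", "arguments": {"moves": [[-1, 3, -28, 0, 0], [-1, 3, -28, 0, 0], [-1, 3, -28, 0, 0], [-1, 3, -28, 0, 0], [-1, 2.5, -25, 0, 0]]}}

```text
clock: 12.65
eef_pos: [0.4979, -0.1731, 0.1361]
tcp_rot: [[-0.999, -0.053, -0.001], [-0.053, 0.999, -0.001], [0.001, -0.0, -1.0]]
contact_force: [0.1, 1.1, -2.8]
width: 0.0185
grip_force: 98.2
```

{"name": "servo_tool", "arguments": {"moves": [[-1, 2, -20, 0, 0], [-1, 1.5, -15, 0, 0], [-1, 1, -7, 0, 0], [-1, 0, 0, 0, 0], [-1, 0, 0, 0, 0]]}}

```text
clock: 13.15
eef_pos: [0.4968, -0.2127, 0.1363]
tcp_rot: [[-0.999, -0.054, -0.0], [-0.054, 0.999, 0.001], [0.0, 0.001, -1.0]]
contact_force: [1.0, 0.7, -3.8]
width: 0.0189
grip_force: 98.3
```

{"name": "servo_tool", "arguments": {"moves": [[-1, 0, -4, 4, 0], [-1, 0, -7, 8, 0], [-1, 0, -7, 10, 0], [-1, 0, -4, 8, 0], [-1, 0, -1, 4, 0]]}}

```text
clock: 13.65
eef_pos: [0.4975, -0.2362, 0.1007]
tcp_rot: [[-0.999, -0.053, -0.002], [-0.053, 0.999, 0.001], [0.002, 0.001, -1.0]]
contact_force: [-0.1, 0.5, -3.5]
width: 0.0186
grip_force: 98.2
```

{"name": "servo_tool", "arguments": {"moves": [[-1, 0, 0, 2, 0], [-1, 0, 0, 0, 0], [-1, 0, 0, 0, 0]]}}

```text
clock: 13.95
eef_pos: [0.4985, -0.2361, 0.1008]
tcp_rot: [[-0.999, -0.054, 0.0], [-0.054, 0.999, -0.0], [-0.0, -0.0, -1.0]]
contact_force: [0.6, -0.9, -3.9]
width: 0.0184
grip_force: 98.2
```

Run:
```python
from h import *
T=bot.snapshot('top');S=bot.snapshot('scene')
cv2.imwrite('pics/t5.png',T);cv2.imwrite('pics/s5.png',S)
o=bot.observe(); print(o['eef_pos'],o['contact_force'],o['clock'])
c=np.zeros((400,800,3),np.uint8)
c[:,:400]=cv2.resize(T[150:214,303:367],(400,400),interpolation=cv2.INTER_CUBIC); c[:,400:]=cv2.resize(S[130:210,105:185],(400,400),interpolation=cv2.INTER_CUBIC)
cv2.imwrite('pics/crop7.png',c)
```

```text
[ 0.49860686 -0.23617787  0.10106837] [ 0.0108834  -0.35628393 -3.32050827] 14.05
```

View pics/crop7.png

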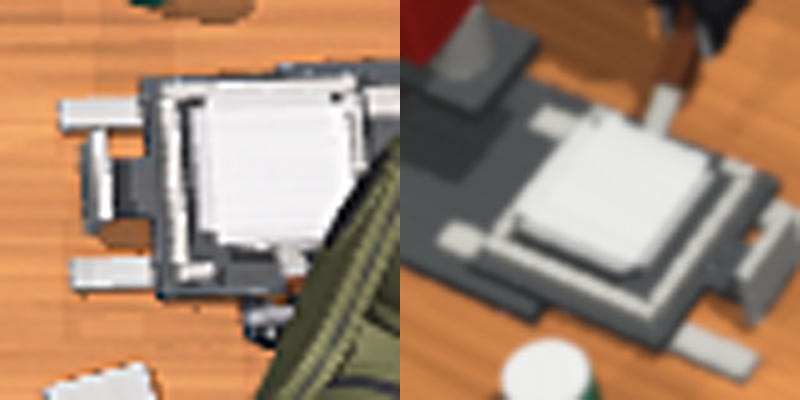

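Crop7 shows the cover level above the pocket, its edges parallel to the walls. The scene crop puts its x+ side at (515,232)–(620,272) and its y+ side at (645,265)–(712,170). I'll measure its edges against the nest.

```bash
cat > m.py <<'E'
from h import *
def edges(n,im,roi,z,v,op=50,up=6):
    x0,y0,x1,y1=roi; c=cv2.resize(im[y0:y1,x0:x1],None,fx=up,fy=up,interpolation=cv2.INTER_LINEAR)
    h=cv2.cvtColor(c,cv2.COLOR_BGR2HSV); m=((h[...,1]<45)&(h[...,2]>v)).astype(np.uint8)*255
    m=cv2.morphologyEx(m,cv2.MORPH_OPEN,cv2.getStructuringElement(cv2.MORPH_ELLIPSE,(op,op)))
    k=max(cv2.findContours(m,cv2.RETR_EXTERNAL,cv2.CHAIN_APPROX_NONE)[0],key=cv2.contourArea).reshape(-1,2)
    w=plane(n,(k+.5)/up-.5+[x0,y0],z)[:,:2]*1000
    y=np.radians(3.1); R=np.array([[np.cos(y),-np.sin(y)],[np.sin(y),np.cos(y)]]); q=(w-[611.3,-225.])@R
    my=abs(q[:,1])<25; mx=abs(q[:,0])<25
    f=lambda s: round(float(np.median(s)),1) if len(s) else None
    return dict(xp=f(q[my&(q[:,0]>0),0]),xm=f(q[my&(q[:,0]<0),0]),yp=f(q[mx&(q[:,1]>0),1]),ym=f(q[mx&(q[:,1]<0),1]))
E
python3 - <<'E'
from m import *
T=cv2.imread('pics/t5.png');S=cv2.imread('pics/s5.png')
for z in(.064,):
  for v in(130,150,170):
    print(v,'top',edges('top',T,(326,158,366,202),z,v),'scene',edges('scene',S,(120,140,185,195),z,v))
E
```

```text
130 top {'xp': 60.9, 'xm': -51.3, 'yp': 52.1, 'ym': -57.5} scene {'xp': 54.0, 'xm': -52.4, 'yp': 52.5, 'ym': -55.3}
150 top {'xp': 60.1, 'xm': -50.5, 'yp': 51.1, 'ym': -56.4} scene {'xp': 52.7, 'xm': -51.3, 'yp': 51.1, 'ym': -54.0}
170 top {'xp': 59.5, 'xm': -49.3, 'yp': 50.1, 'ym': -52.8} scene {'xp': 51.1, 'xm': -49.5, 'yp': 49.4, 'ym': -52.7}
```

The cover is centred on the nest to about (+0.7, −1.3) mm, well inside the ±4.5 mm clearance. I'll shift +1 mm in y and lower.

{"name": "servo_tool", "arguments": {"moves": [[-1, 0, 1, 4, 0], [-1, 0, 0, 6, 0], [-1, 0, 0, 6, 0], [-1, 0, 0, 4, 0], [-1, 0, 0, 1, 0]]}}

```text
clock: 14.55
eef_pos: [0.4976, -0.2347, 0.0784]
tcp_rot: [[-0.999, -0.054, -0.002], [-0.054, 0.999, 0.001], [0.002, 0.001, -1.0]]
contact_force: [-0.7, 0.2, -3.5]
width: 0.0183
grip_force: 98.2
```

{"name": "servo_tool", "arguments": {"moves": [[-1, 0, 0, 1.5, 0], [-1, 0, 0, 0, 0], [-1, 0, 0, 0, 0]]}}

```text
clock: 14.85
eef_pos: [0.4984, -0.2352, 0.0782]
tcp_rot: [[-0.999, -0.054, 0.0], [-0.054, 0.999, -0.0], [-0.0, -0.0, -1.0]]
contact_force: [1.1, -0.0, -3.4]
width: 0.019
grip_force: 98.2
```

{"name": "servo_tool", "arguments": {"moves": [[-1, 0, 0, 1.5, 0], [-1, 0, 0, 0, 0], [-1, 0, 0, 0, 0]]}}

```text
clock: 15.15
eef_pos: [0.4982, -0.2351, 0.0766]
tcp_rot: [[-0.999, -0.054, 0.0], [-0.054, 0.999, -0.0], [-0.0, -0.0, -1.0]]
contact_force: [1.0, -0.7, -3.2]
width: 0.0185
grip_force: 98.2
```

{"name": "servo_tool", "arguments": {"moves": [[-1, 0, 0, 0.7, 0], [-1, 0, 0, 0, 0], [-1, 0, 0, 0, 0]]}}

```text
clock: 15.45
eef_pos: [0.4984, -0.2352, 0.0761]
tcp_rot: [[-0.999, -0.054, 0.001], [-0.054, 0.999, -0.0], [-0.001, -0.0, -1.0]]
contact_force: [-0.4, -0.1, -3.0]
width: 0.0186
grip_force: 98.6
```

{"name": "servo_tool", "arguments": {"moves": [[-1, 0, 0, 0.5, 0], [-1, 0, 0, 0, 0], [-1, 0, 0, 0, 0]]}}

```text
clock: 15.75
eef_pos: [0.4985, -0.2353, 0.0759]
tcp_rot: [[-0.999, -0.054, 0.0], [-0.054, 0.999, -0.0], [-0.0, -0.0, -1.0]]
contact_force: [-2.0, 1.1, 2.5]
width: 0.0188
grip_force: 99.0
```

The blade is on the pocket floor. I'll draw it out along −x.

{"name": "servo_tool", "arguments": {"moves": [[-1, 2, 0, -0.3, 0], [-1, 4, 0, 0, 0], [-1, 6, 0, 0, 0], [-1, 8, 0, 0, 0], [-1, 8, 0, 0, 0]]}}

```text
clock: 16.25
eef_pos: [0.4699, -0.2368, 0.0759]
tcp_rot: [[-0.999, -0.054, 0.001], [-0.054, 0.999, -0.0], [-0.001, -0.0, -1.0]]
contact_force: [2.0, -1.4, -0.6]
width: 0.0187
grip_force: 98.6
```

{"name": "servo_tool", "arguments": {"moves": [[-1, 8, 0, 0, 0], [-1, 8, 0, 0, 0], [-1, 8, 0, 0, 0], [-1, 8, 0, 0, 0], [-1, 8, 0, 0, 0]]}}

```text
clock: 16.75
eef_pos: [0.4297, -0.2388, 0.0757]
tcp_rot: [[-0.999, -0.054, 0.0], [-0.054, 0.999, -0.0], [-0.0, -0.0, -1.0]]
contact_force: [2.1, -0.1, -0.4]
width: 0.0187
grip_force: 98.5
```

{"name": "servo_tool", "arguments": {"moves": [[-1, 8, 0, 0, 0], [-1, 8, 0, 0, 0], [-1, 8, 0, 0, 0], [-1, 8, 0, 0, 0], [-1, 8, 0, 0, 0]]}}

```text
clock: 17.25
eef_pos: [0.3896, -0.2409, 0.0755]
tcp_rot: [[-0.999, -0.054, -0.0], [-0.054, 0.999, 0.0], [0.0, 0.0, -1.0]]
contact_force: [0.4, 0.5, -0.3]
width: 0.0189
grip_force: 98.5
```

{"name": "servo_tool", "arguments": {"moves": [[-1, 8, 0, 0, 0], [-1, 6, 0, 0, 0], [-1, 0, 0, 0, 0], [-1, 0, 0, 0, 0], [-1, 0, 0, 0, 0]]}}

```text
clock: 17.75
eef_pos: [0.3763, -0.2415, 0.0754]
tcp_rot: [[-0.999, -0.054, -0.001], [-0.054, 0.999, 0.0], [0.001, 0.0, -1.0]]
contact_force: [0.3, 0.0, -2.1]
width: 0.0186
grip_force: 98.5
```

Run:
```python
from m import *
T=bot.snapshot('top');S=bot.snapshot('scene')
cv2.imwrite('pics/t6.png',T);cv2.imwrite('pics/s6.png',S)
o=bot.observe(); print(o['eef_pos'],o['contact_force'],o['clock'])
for v in(130,150,170): print(v,'top',edges('top',T,(326,158,366,202),.039,v),'scene',edges('scene',S,(118,145,185,198),.039,v))
c=np.zeros((400,800,3),np.uint8)
c[:,:400]=cv2.resize(T[150:214,303:367],(400,400),interpolation=cv2.INTER_CUBIC); c[:,400:]=cv2.resize(S[120:210,105:195],(400,400),interpolation=cv2.INTER_CUBIC)
cv2.imwrite('pics/crop8.png',c)
```

```text
[ 0.3764811 -0.2415933  0.0755009] [ 0.58809921  0.53494418 -2.80878189] 17.85
130 top {'xp': 42.1, 'xm': -61.0, 'yp': 51.2, 'ym': -53.7} scene {'xp': 42.7, 'xm': -62.4, 'yp': 64.6, 'ym': -66.6}
150 top {'xp': 41.4, 'xm': -60.3, 'yp': 48.9, 'ym': -53.0} scene {'xp': 41.4, 'xm': -61.2, 'yp': 61.0, 'ym': -54.5}
170 top {'xp': 40.7, 'xm': -60.3, 'yp': 47.5, 'ym': -52.9} scene {'xp': 39.7, 'xm': -60.0, 'yp': 54.4, 'ym': -52.8}
```

View pics/crop8.png

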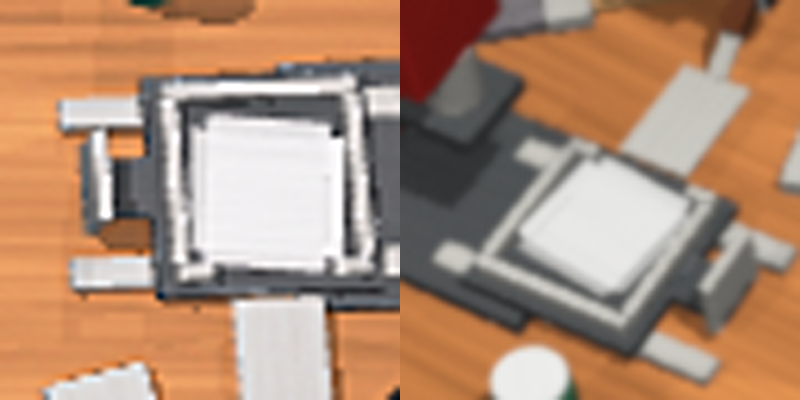

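Crop8 shows the blade out, with its front edge just below the shuttle. The cover sits towards the −x side and is slightly turned; its front edge in the top crop runs (200,112)–(335,122). The −x shift looks larger than the 9 mm tolerance, so I'll measure it numerically and mend it.

```bash
cat >> m.py <<'E'
def quad(n,im,roi,z,v,op=60,up=6,th=.06):
    x0,y0,x1,y1=roi; c=cv2.resize(im[y0:y1,x0:x1],None,fx=up,fy=up,interpolation=cv2.INTER_LINEAR)
    h=cv2.cvtColor(c,cv2.COLOR_BGR2HSV); m=((h[...,1]<45)&(h[...,2]>v)).astype(np.uint8)*255
    m=cv2.morphologyEx(m,cv2.MORPH_OPEN,cv2.getStructuringElement(cv2.MORPH_ELLIPSE,(op,op)))
    k=max(cv2.findContours(m,cv2.RETR_EXTERNAL,cv2.CHAIN_APPROX_NONE)[0],key=cv2.contourArea).reshape(-1,2)
    w=plane(n,(k+.5)/up-.5+[x0,y0],z)[:,:2]*1000
    y=np.radians(3.1); R=np.array([[np.cos(y),-np.sin(y)],[np.sin(y),np.cos(y)]]); q=(w-[611.3,-225.])@R
    L={}
    for name,sel,ax in(('xp',(abs(q[:,1])<33)&(q[:,0]>0),0),('xm',(abs(q[:,1])<33)&(q[:,0]<0),0),('yp',(abs(q[:,0]+4)<30)&(q[:,1]>0),1),('ym',(abs(q[:,0]+4)<30)&(q[:,1]<0),1)):
        s=q[sel]
        if len(s)<10: continue
        a,b=np.polyfit(s[:,1-ax],s[:,ax],1); L[name]=(round(b,1),round(float(np.degrees(np.arctan(a)))*(-1 if ax==0 else 1),1))
    return L   # intercept mm in nest frame, yaw deg
E
python3 - <<'E'
from m import *
T=cv2.imread('pics/t6.png');S=cv2.imread('pics/s6.png')
for v in(150,180,200): print(v,'top',quad('top',T,(326,158,366,202),.039,v),'\n   scene',quad('scene',S,(118,145,185,198),.039,v))
E
```

```text
150 top {'xp': (np.float64(41.5), -4.2), 'xm': (np.float64(-60.0), -4.1), 'yp': (np.float64(48.5), -4.7), 'ym': (np.float64(-52.8), -3.2)} 
   scene {'xp': (np.float64(41.2), -5.9), 'xm': (np.float64(-61.0), -6.1), 'yp': (np.float64(57.4), -16.5), 'ym': (np.float64(-53.7), -3.5)}
180 top {'xp': (np.float64(40.3), -3.6), 'xm': (np.float64(-58.7), -4.4), 'yp': (np.float64(46.8), -5.1), 'ym': (np.float64(-52.1), -3.2)} 
   scene {'xp': (np.float64(38.3), -6.1), 'xm': (np.float64(-58.7), -4.8), 'yp': (np.float64(50.3), -18.1), 'ym': (np.float64(-51.2), -3.3)}
200 top {'xp': (np.float64(39.5), -3.7), 'xm': (np.float64(-57.9), -4.9), 'yp': (np.float64(45.8), -4.7), 'ym': (np.float64(-51.5), -2.6)} 
   scene {'xp': (np.float64(34.9), -5.8), 'xm': (np.float64(-56.8), -4.4), 'yp': (np.float64(43.9), -7.9), 'ym': (np.float64(-48.4), 0.1)}
```

The cover is at about (−9.5, −2) mm and turned −4.5° relative to the press; one end of its lip slipped into the opening. Both views agree on its height, so it lies flat. I'll push it forward and square with the blade's front edge.

{"name": "servo_tool", "arguments": {"moves": [[-1, 0, 0, -1.2, 0], [-1, 0, 0, 0, 0], [-1, -8, 0, 0, 0], [-1, -7, 0, 0, 0], [-1, 0, 0, 0, 0]]}}

```text
clock: 18.35
eef_pos: [0.3926, -0.241, 0.0772]
tcp_rot: [[-0.999, -0.054, 0.001], [-0.054, 0.999, -0.0], [-0.001, -0.0, -1.0]]
contact_force: [-0.1, -0.1, -1.0]
width: 0.0191
grip_force: 98.5
```

{"name": "servo_tool", "arguments": {"moves": [[-1, 0, 0, 0.6, 0], [-1, 0, 0, 0, 0], [-1, 0, 0, 0.4, 0], [-1, 0, 0, 0, 0], [-1, 0, 0, 0, 0]]}}

```text
clock: 18.85
eef_pos: [0.3913, -0.2409, 0.0759]
tcp_rot: [[-0.999, -0.054, 0.0], [-0.054, 0.999, -0.0], [-0.0, -0.0, -1.0]]
contact_force: [-0.3, 1.5, -1.1]
width: 0.0186
grip_force: 98.5
```

{"name": "servo_tool", "arguments": {"moves": [[-1, -2, 0, 0.3, 0], [-1, -3, 0, 0, 0], [-1, -3, 0, 0, 0], [-1, -3, 0, 0, 0], [-1, -3, 0, 0, 0]]}}

```text
clock: 19.35
eef_pos: [0.4057, -0.2402, 0.0757]
tcp_rot: [[-0.999, -0.054, 0.0], [-0.054, 0.999, -0.0], [-0.0, -0.0, -1.0]]
contact_force: [-1.4, 0.1, 1.5]
width: 0.0188
grip_force: 98.5
```

{"name": "servo_tool", "arguments": {"moves": [[-1, -3, 0, 0, 0], [-1, -2, 0, 0, 0], [-1, 0, 0, 0, 0]]}}

```text
clock: 19.65
eef_pos: [0.4109, -0.2399, 0.0757]
tcp_rot: [[-0.999, -0.054, 0.001], [-0.054, 0.999, -0.0], [-0.001, -0.0, -1.0]]
contact_force: [0.7, -0.6, -0.7]
width: 0.0187
grip_force: 98.6
```

Run:
```python
from m import *
T=bot.snapshot('top');S=bot.snapshot('scene')
cv2.imwrite('pics/t7.png',T);cv2.imwrite('pics/s7.png',S)
o=bot.observe(); print(o['eef_pos'],o['contact_force'],o['clock'])
for v in(150,180): print(v,'top',quad('top',T,(326,158,366,202),.039,v),'\n   scene',quad('scene',S,(118,145,185,198),.039,v))
```

```text
[ 0.41082915 -0.23983926  0.07559978] [0.44939684 0.01993874 0.31182092] 19.75
150 top {'xp': (np.float64(52.7), -2.0), 'xm': (np.float64(-77.6), -2.1), 'yp': (np.float64(58.8), -7.2), 'ym': (np.float64(-48.9), -2.5)} 
   scene {'xp': (np.float64(62.2), -3.3), 'xm': (np.float64(-99.7), -0.1), 'yp': (np.float64(63.0), 3.0), 'ym': (np.float64(-47.6), -1.5)}
180 top {'xp': (np.float64(51.0), -1.6), 'xm': (np.float64(-47.9), -1.1), 'yp': (np.float64(52.4), -5.5), 'ym': (np.float64(-47.8), -2.7)} 
   scene {'xp': (np.float64(56.4), -12.2), 'xm': (np.float64(-97.2), 3.0), 'yp': (np.float64(60.2), 5.4), 'ym': (np.float64(-45.5), -1.9)}
```

The cover is now at about (+1.4, +2) mm. I'll draw the blade back and re-measure.

{"name": "servo_tool", "arguments": {"moves": [[-1, 1, 0, 0, 0], [-1, 3, 0, 0, 0], [-1, 8, 0, 0, 0], [-1, 12, 0, 0, 0], [-1, 15, 0, 0, 0]]}}

```text
clock: 20.25
eef_pos: [0.3701, -0.2418, 0.0753]
tcp_rot: [[-0.999, -0.054, -0.001], [-0.054, 0.999, 0.0], [0.001, 0.0, -1.0]]
contact_force: [0.1, 0.3, -1.8]
width: 0.0185
grip_force: 98.5
```

{"name": "servo_tool", "arguments": {"moves": [[-1, 10, 0, 0, 0], [-1, 0, 0, 0, 0], [-1, 0, 0, 0, 0]]}}

```text
clock: 20.55
eef_pos: [0.361, -0.2425, 0.0754]
tcp_rot: [[-0.999, -0.053, -0.0], [-0.053, 0.999, 0.0], [0.0, 0.0, -1.0]]
contact_force: [0.2, 0.4, -2.3]
width: 0.0187
grip_force: 98.5
```

Run:
```python
from m import *
T=bot.snapshot('top');S=bot.snapshot('scene')
cv2.imwrite('pics/t8.png',T);cv2.imwrite('pics/s8.png',S)
o=bot.observe(); print(o['eef_pos'],o['contact_force'],o['clock'])
for v in(150,180,200): print(v,'top',quad('top',T,(326,158,366,202),.039,v),'\n   scene',quad('scene',S,(118,145,185,198),.039,v))
```

```text
[ 0.36162523 -0.2425639   0.07562925] [-0.13966505  0.08977477 -1.17545468] 20.65
150 top {'xp': (np.float64(52.7), -2.0), 'xm': (np.float64(-48.6), -1.3), 'yp': (np.float64(58.8), -7.2), 'ym': (np.float64(-48.9), -2.5)} 
   scene {'xp': (np.float64(62.0), -3.9), 'xm': (np.float64(-49.5), -0.1), 'yp': (np.float64(62.9), 3.0), 'ym': (np.float64(-47.5), -1.2)}
180 top {'xp': (np.float64(51.0), -1.7), 'xm': (np.float64(-47.4), -0.8), 'yp': (np.float64(52.3), -5.5), 'ym': (np.float64(-47.8), -2.6)} 
   scene {'xp': (np.float64(56.2), -12.0), 'xm': (np.float64(-47.4), 0.8), 'yp': (np.float64(60.0), 5.5), 'ym': (np.float64(-45.4), -1.9)}
200 top {'xp': (np.float64(49.3), -2.8), 'xm': (np.float64(-46.6), -0.8), 'yp': (np.float64(49.9), -1.2), 'ym': (np.float64(-47.2), -2.5)} 
   scene {'xp': (np.float64(45.5), -2.8), 'xm': (np.float64(-45.4), 1.6), 'yp': (np.float64(48.7), -0.6), 'ym': (np.float64(-43.5), -2.4)}
```

The cover stays flat and centred to about (+2, +2.5) mm with the blade 90 mm away. Next I'll take the lifter back to its free spot on the bench.

{"name": "servo_tool", "arguments": {"moves": [[-1, 5, 0, -10, 0], [-1, 0, 0, -30, 0], [-1, 0, 0, -30, 0], [-1, 0, 0, 0, 0], [-1, -10, 10, 0, 0]]}}

```text
clock: 21.15
eef_pos: [0.3662, -0.2332, 0.1469]
tcp_rot: [[-0.999, -0.052, 0.002], [-0.052, 0.999, -0.002], [-0.002, -0.002, -1.0]]
contact_force: [0.2, -0.2, -2.1]
width: 0.0182
grip_force: 98.4
```

{"name": "servo_tool", "arguments": {"moves": [[-1, -24, 40, 0, 0], [-1, -24, 40, 0, 0], [-1, -24, 40, 0, 0], [-1, -24, 40, 0, 0], [-1, -24, 40, 0, 0]]}}

```text
clock: 21.65
eef_pos: [0.4751, -0.0241, 0.1449]
tcp_rot: [[-0.999, -0.054, -0.001], [-0.054, 0.999, 0.0], [0.001, 0.0, -1.0]]
contact_force: [0.4, 0.4, -1.1]
width: 0.0189
grip_force: 98.5
```

{"name": "servo_tool", "arguments": {"moves": [[-1, -24, 40, 0, 0], [-1, -24, 40, 0, 0], [-1, 0, 0, 30, 0], [-1, 0, 0, 30, 0], [-1, 0, 0, 25, 0]]}}

```text
clock: 22.15
eef_pos: [0.5175, 0.0572, 0.0581]
tcp_rot: [[-0.998, -0.055, -0.003], [-0.055, 0.998, 0.0], [0.003, 0.0, -1.0]]
contact_force: [0.1, 0.6, -1.7]
width: 0.0188
grip_force: 98.8
```

{"name": "servo_tool", "arguments": {"moves": [[-1, 0, 0, 5, 0], [-1, 0, 0, 0, 0], [-1, 0, 0, 0, 0], [-1, 0, 0, 0, 0]]}}

```text
clock: 22.55
eef_pos: [0.52, 0.0563, 0.0574]
tcp_rot: [[-0.999, -0.053, 0.003], [-0.053, 0.999, 0.0], [-0.003, -0.0, -1.0]]
contact_force: [0.1, 0.0, -1.3]
width: 0.0188
grip_force: 98.8
```

{"name": "servo_tool", "arguments": {"moves": [[-1, 0, 0, 6, 0], [-1, 0, 0, 4, 0], [-1, 0, 0, 0, 0], [-1, 0, 0, 0, 0]]}}

```text
clock: 22.95
eef_pos: [0.5191, 0.0563, 0.0459]
tcp_rot: [[-0.999, -0.054, 0.001], [-0.054, 0.999, -0.0], [-0.001, -0.0, -1.0]]
contact_force: [0.2, -0.7, -0.4]
width: 0.0186
grip_force: 99.2
```

{"name": "servo_tool", "arguments": {"moves": [[-1, 0, 0, 1, 0], [-1, 0, 0, 0, 0], [-1, 0, 0, 0, 0]]}}

```text
clock: 23.25
eef_pos: [0.519, 0.0563, 0.0457]
tcp_rot: [[-0.999, -0.054, 0.0], [-0.054, 0.999, -0.0], [-0.0, -0.0, -1.0]]
contact_force: [-3.9, -0.6, 7.5]
width: 0.0188
grip_force: 100.1
```

{"name": "servo_tool", "arguments": {"moves": [[-1, 0, 0, 0.8, 0], [-1, 0, 0, 0, 0], [-1, 0, 0, 0, 0]]}}

```text
clock: 23.55
eef_pos: [0.5192, 0.0564, 0.0456]
tcp_rot: [[-0.999, -0.054, 0.001], [-0.054, 0.999, -0.0], [-0.001, -0.0, -1.0]]
contact_force: [-5.9, -0.2, 11.3]
width: 0.0187
grip_force: 100.4
```

{"name": "servo_tool", "arguments": {"moves": [[-1, 0, 0, -1.5, 0], [-1, 0, 0, 0, 0], [0.4, 0, 0, 0, 0], [0.4, 0, 0, 0, 0], [0.4, 0, 0, 0, 0]]}}

```text
clock: 24.05
eef_pos: [0.5184, 0.0564, 0.0448]
tcp_rot: [[-0.999, -0.054, -0.001], [-0.054, 0.999, 0.0], [0.001, 0.0, -1.0]]
contact_force: [0.8, -1.0, -0.8]
width: 0.0595
grip_force: 0.0
```

{"name": "servo_tool", "arguments": {"moves": [[0.4, 0, 0, 0, 0], [0.4, 0, 0, 0, 0], [0.4, 0, 0, -8, 0], [0.4, 0, 0, -20, 0], [0.4, 0, 0, -40, 0]]}}

```text
clock: 24.55
eef_pos: [0.516, 0.0564, 0.1111]
tcp_rot: [[-0.999, -0.054, -0.007], [-0.054, 0.999, -0.0], [0.007, 0.0, -1.0]]
contact_force: [1.0, 0.2, 0.0]
width: 0.0599
grip_force: 0.0
```

{"name": "servo_tool", "arguments": {"moves": [[0.4, 0, 0, -40, 0], [-1, -15, -27.6, 0, 0], [-1, -15, -27.6, 0, 0], [-1, -15, -27.6, 0, 0], [-1, -15, -27.6, 0, 0]], "force": 40}}

```text
clock: 25.05
eef_pos: [0.5852, -0.0517, 0.1542]
tcp_rot: [[-0.999, -0.054, 0.001], [-0.054, 0.999, -0.0], [-0.001, -0.0, -1.0]]
contact_force: [0.0, 0.2, -0.3]
width: 0.0016
grip_force: 0.0
```

{"name": "servo_tool", "arguments": {"moves": [[-1, -15, -27.6, 0, 0], [-1, 0, 0, 0, 0], [-1, 0, 0, 0, 0]]}}

```text
clock: 25.35
eef_pos: [0.6009, -0.0777, 0.1535]
tcp_rot: [[-0.999, -0.052, -0.0], [-0.052, 0.999, 0.0], [0.0, 0.0, -1.0]]
contact_force: [-0.1, 0.6, -0.5]
width: -0.0
grip_force: 0.0
```

Run:
```python
from m import *
T=bot.snapshot('top');S=bot.snapshot('scene')
cv2.imwrite('pics/t9.png',T);cv2.imwrite('pics/s9.png',S)
o=bot.observe(); print(o['eef_pos'],o['contact_force'],o['width'],o['clock'])
y=np.radians(3.1); R=np.array([[np.cos(y),-np.sin(y)],[np.sin(y),np.cos(y)]])
print('tcp in nest frame',(o['eef_pos'][:2]*1000-[611.3,-225.])@R)
r,_=blob('scene',S,(205,203,240,236),.002,lambda h:(h[...,1]<70)&(h[...,2]>140),20); print('blade',r)
print(quad('scene',S,(118,145,185,198),.039,180),quad('scene',S,(118,145,185,198),.039,200))
```

```text
[ 0.60043939 -0.07667582  0.1532363 ] [ 0.45215648 -0.41611107 -0.88218351] -0.00014878262502681026 25.45
tcp in nest frame [ -2.82351801 148.69446451]
blade [617.3  62.7 117.5  60.5   3.3]
{'xp': (np.float64(42.7), 18.6), 'xm': (np.float64(-1.2), -7.6), 'yp': (np.float64(26.8), 63.3), 'ym': (np.float64(-28.8), -38.4)} {'xp': (np.float64(28.1), 10.7), 'xm': (np.float64(2.1), -8.8), 'yp': (np.float64(13.7), 62.0), 'ym': (np.float64(-24.7), -42.1)}
```

{"name": "servo_tool", "arguments": {"moves": [[-1, -2.5, 0, 30, 0], [-1, 0, 0, 35, 0], [-1, 0, 0, 21, 0], [-1, 0, 0, 0, 0], [-1, 0, 0, 0, 0]]}}

```text
clock: 25.95
eef_pos: [0.6032, -0.0764, 0.0676]
tcp_rot: [[-0.999, -0.055, -0.0], [-0.055, 0.999, 0.0], [0.0, 0.0, -1.0]]
contact_force: [0.0, 0.5, 0.7]
width: 0.0
grip_force: 0.0
```

{"name": "servo_tool", "arguments": {"moves": [[-1, 0, -4, 0, 0], [-1, 0, -4, 0, 0], [-1, 0, -4, 0, 0], [-1, 0, -4, 0, 0], [-1, 0, -4, 0, 0]]}}

```text
clock: 26.45
eef_pos: [0.6051, -0.0972, 0.0681]
tcp_rot: [[-0.999, -0.053, 0.001], [-0.053, 0.999, 0.001], [-0.001, 0.001, -1.0]]
contact_force: [0.6, 3.0, 2.6]
width: -0.0005
grip_force: 1.7
```

{"name": "servo_tool", "arguments": {"moves": [[-1, 0, -5, 0, 0], [-1, 0, -5, 0, 0], [-1, 0, -5, 0, 0], [-1, 0, -5, 0, 0], [-1, 0, -5, 0, 0]]}}

```text
clock: 26.95
eef_pos: [0.6059, -0.1226, 0.0672]
tcp_rot: [[-0.999, -0.054, 0.0], [-0.054, 0.999, 0.0], [-0.0, 0.0, -1.0]]
contact_force: [1.4, 3.3, 1.9]
width: 0.0001
grip_force: 1.7
```

{"name": "servo_tool", "arguments": {"moves": [[-1, 0, -6, 0, 0], [-1, 0, -6, 0, 0], [-1, 0, -6, 0, 0], [-1, 0, -6, 0, 0], [-1, 0, -6, 0, 0]]}}

```text
clock: 27.45
eef_pos: [0.6075, -0.1527, 0.0672]
tcp_rot: [[-0.999, -0.054, 0.0], [-0.054, 0.999, 0.0], [-0.0, 0.0, -1.0]]
contact_force: [1.5, 4.8, 1.3]
width: 0.0003
grip_force: 1.7
```

{"name": "servo_tool", "arguments": {"moves": [[-1, 0, -6, 0, 0], [-1, 0, -6, 0, 0], [-1, 0, -6, 0, 0], [-1, 0, -6, 0, 0], [-1, 0, -6, 0, 0]]}}

```text
clock: 27.95
eef_pos: [0.609, -0.1826, 0.0672]
tcp_rot: [[-0.999, -0.054, -0.0], [-0.054, 0.999, 0.0], [0.0, 0.0, -1.0]]
contact_force: [1.6, 3.9, 1.4]
width: -0.0003
grip_force: 1.8
```

{"name": "servo_tool", "arguments": {"moves": [[-1, 0, -5, 0, 0], [-1, 0, -4, 0, 0], [-1, 0, -4, 0, 0], [-1, 0, -3, 0, 0], [-1, 0, -3, 0, 0]]}}

```text
clock: 28.45
eef_pos: [0.6095, -0.1929, 0.0673]
tcp_rot: [[-0.999, -0.052, -0.004], [-0.052, 0.999, 0.017], [0.003, 0.018, -1.0]]
contact_force: [-1.1, 38.9, 14.2]
width: -0.0001
grip_force: 19.9
```

{"name": "servo_tool", "arguments": {"moves": [[-1, 0, -3, 0, 0], [-1, 0, -2, 0, 0], [-1, 0, -1, 0, 0], [-1, 0, 0, 0, 0]]}}

```text
clock: 28.85
eef_pos: [0.6095, -0.1931, 0.0673]
tcp_rot: [[-0.999, -0.053, -0.007], [-0.053, 0.998, 0.026], [0.005, 0.027, -1.0]]
contact_force: [-1.9, 49.4, 18.0]
width: 0.0
grip_force: 25.5
```

The push met a hard stop at y = −193. I'll back off, clear the view, and measure how far the shuttle has gone.

{"name": "servo_tool", "arguments": {"moves": [[-1, 0, 6, 0, 0], [-1, 0, 12, 0, 0], [-1, 0, 20, -20, 0], [-1, 0, 40, -30, 0], [-1, 0, 40, -30, 0]]}}

```text
clock: 29.35
eef_pos: [0.6028, -0.0895, 0.1469]
tcp_rot: [[-0.999, -0.052, -0.003], [-0.052, 0.999, -0.001], [0.003, -0.001, -1.0]]
contact_force: [-0.2, 0.9, 0.5]
width: -0.0
grip_force: 0.0
```

{"name": "servo_tool", "arguments": {"moves": [[-1, 30, 40, 0, 0], [-1, 30, 40, 0, 0], [-1, 30, 40, 0, 0], [-1, 0, 0, 0, 0]]}}

```text
clock: 29.75
eef_pos: [0.5035, 0.028, 0.1455]
tcp_rot: [[-0.998, -0.058, -0.004], [-0.058, 0.998, -0.001], [0.004, -0.0, -1.0]]
contact_force: [0.3, 0.5, -0.8]
width: -0.0002
grip_force: 0.0
```

Run:
```python
from m import *
T=bot.snapshot('top');S=bot.snapshot('scene')
cv2.imwrite('pics/t10.png',T);cv2.imwrite('pics/s10.png',S)
o=bot.observe(); print(o['eef_pos'],o['contact_force'],o['clock'])
T0=cv2.imread('pics/top0.png');S0=cv2.imread('pics/scene0.png')
y=np.radians(3.1); R=np.array([[np.cos(y),-np.sin(y)],[np.sin(y),np.cos(y)]])
def prof(n,im,x,ys,z):
    P=np.array([np.r_[(np.array([611.3,-225.])+R@np.array([x,v]))/1000,z] for v in ys]); p=proj(n,P).astype(np.float32)
    g=cv2.cvtColor(im,cv2.COLOR_BGR2GRAY); return cv2.remap(g,p[:,0],p[:,1],cv2.INTER_LINEAR).ravel()
ys=np.arange(140,-215,-5)
for x,z in((56,.044),(-58,.044),(0,.075)):
    print('x',x,'z',z); print('y  ',list(ys))
    for nm,n,im in(('T0','top',T0),('T1','top',T),('S0','scene',S0),('S1','scene',S)): print(nm,prof(n,im,x,ys,z).tolist())
```

```text
[0.50700175 0.02561993 0.1469677 ] [0.27310805 0.58111846 0.24874828] 29.85
x 56 z 0.044
y   [np.int64(140), np.int64(135), np.int64(130), np.int64(125), np.int64(120), np.int64(115), np.int64(110), np.int64(105), np.int64(100), np.int64(95), np.int64(90), np.int64(85), np.int64(80), np.int64(75), np.int64(70), np.int64(65), np.int64(60), np.int64(55), np.int64(50), np.int64(45), np.int64(40), np.int64(35), np.int64(30), np.int64(25), np.int64(20), np.int64(15), np.int64(10), np.int64(5), np.int64(0), np.int64(-5), np.int64(-10), np.int64(-15), np.int64(-20), np.int64(-25), np.int64(-30), np.int64(-35), np.int64(-40), np.int64(-45), np.int64(-50), np.int64(-55), np.int64(-60), np.int64(-65), np.int64(-70), np.int64(-75), np.int64(-80), np.int64(-85), np.int64(-90), np.int64(-95), np.int64(-100), np.int64(-105), np.int64(-110), np.int64(-115), np.int64(-120), np.int64(-125), np.int64(-130), np.int64(-135), np.int64(-140), np.int64(-145), np.int64(-150), np.int64(-155), np.int64(-160), np.int64(-165), np.int64(-170), np.int64(-175), np.int64(-180), np.int64(-185), np.int64(-190), np.in
[... 5487 characters left out ...]
 51, 50, 50, 55, 52, 52, 52, 49, 47, 43, 43, 41, 41, 44, 43, 43]
S0 [100, 98, 99, 104, 148, 187, 153, 105, 66, 71, 82, 110, 169, 174, 114, 81, 80, 80, 80, 81, 81, 82, 82, 82, 82, 82, 82, 82, 83, 83, 82, 83, 83, 81, 88, 129, 179, 161, 101, 79, 78, 78, 78, 78, 77, 69, 55, 50, 50, 46, 43, 41, 41, 41, 43, 43, 42, 41, 42, 44, 46, 39, 35, 31, 30, 28, 27, 28, 27, 27, 27]
S1 [142, 141, 141, 139, 138, 140, 137, 138, 139, 140, 137, 138, 139, 136, 131, 130, 132, 130, 127, 111, 102, 101, 103, 110, 149, 189, 145, 73, 68, 81, 97, 147, 191, 195, 212, 231, 234, 234, 234, 233, 234, 234, 234, 233, 233, 227, 197, 167, 148, 112, 86, 72, 66, 54, 49, 55, 68, 57, 49, 46, 48, 41, 37, 33, 31, 30, 29, 30, 29, 30, 29]
```

The walls and push plate moved 100 mm in both views. I need to know whether that's home, so I'll locate the press origin from its red head, whose +y face is 20 mm beyond the ram axis.

Run:
```python
from m import *
T=cv2.imread('pics/t10.png');S=cv2.imread('pics/s10.png')
y=np.radians(3.1); R=np.array([[np.cos(y),-np.sin(y)],[np.sin(y),np.cos(y)]])
q=lambda W:((W[:,:2]*1000-[611.3,-225.])@R).round(1)
def hull(n,im,roi):
    x0,y0,x1,y1=roi; h=cv2.cvtColor(im[y0:y1,x0:x1],cv2.COLOR_BGR2HSV).astype(int)
    m=(((h[...,0]<8)|(h[...,0]>172))&(h[...,1]>170)&(h[...,2]>60)).astype(np.uint8)
    k=max(cv2.findContours(m,cv2.RETR_EXTERNAL,cv2.CHAIN_APPROX_NONE)[0],key=cv2.contourArea)
    a=cv2.approxPolyDP(cv2.convexHull(k),1.5,True).reshape(-1,2)+[x0,y0]; return a
a=hull('top',T,(360,125,480,200)); b=hull('scene',S,(30,55,135,170))
print('top',[(p.tolist(),q(plane('top',[p],.19))[0].tolist(),q(plane('top',[p],.36))[0].tolist()) for p in a])
print('scene',[(p.tolist(),q(plane('scene',[p],.19))[0].tolist(),q(plane('scene',[p],.36))[0].tolist()) for p in b])
```

```text
top [([468, 140], [98.7, -440.5], [44.5, -327.4]), ([472, 166], [-3.2, -440.7], [-43.4, -327.5]), ([463, 171], [-21.1, -403.8], [-58.9, -295.6]), ([420, 188], [-79.4, -233.7], [-109.2, -148.7]), ([396, 188], [-76.0, -144.3], [-106.3, -71.5]), ([379, 180], [-43.5, -84.3], [-78.2, -19.7]), ([377, 156], [48.5, -86.1], [1.2, -21.2]), ([394, 142], [100.7, -156.2], [46.3, -81.8])]
scene [([53, 61], [-181.0, -515.1], [-44.4, -326.6]), ([95, 55], [-270.6, -387.7], [-120.5, -218.6]), ([115, 61], [-273.4, -298.6], [-122.9, -143.0]), ([126, 121], [-51.5, -91.0], [65.4, 33.0]), ([91, 163], [133.6, -89.0], [222.4, 34.8]), ([66, 154], [140.1, -181.6], [227.8, -43.8]), ([34, 82], [-65.0, -504.2], [53.9, -317.4]), ([34, 79], [-77.0, -515.4], [43.7, -326.8])]
```

The head's +y face lies 82–85 mm behind the old nest, so the ram axis is about 100 mm back. The shuttle therefore started at about 0.10 m and is now home against its stop. I'll raise the arm and do a final check of the cover and lifter.

{"name": "servo_tool", "arguments": {"moves": [[-1, 20, 20, -30, 0], [-1, 40, 20, -30, 0], [-1, 40, 20, -20, 0], [-1, 0, 0, 0, 0], [-1, 0, 0, 0, 0]]}}

```text
clock: 30.35
eef_pos: [0.4086, 0.0782, 0.2264]
tcp_rot: [[-0.999, -0.053, 0.004], [-0.053, 0.999, -0.001], [-0.003, -0.001, -1.0]]
contact_force: [-0.1, 0.0, 0.6]
width: 0.0001
grip_force: 0.0
```

Run:
```python
from m import *
T=bot.snapshot('top');S=bot.snapshot('scene'); cv2.imwrite('pics/t11.png',T);cv2.imwrite('pics/s11.png',S)
o=bot.observe(); print(o['eef_pos'],o['contact_force'],o['clock'])
y=np.radians(3.1); R=np.array([[np.cos(y),-np.sin(y)],[np.sin(y),np.cos(y)]])
def prof(n,im,pts,z):
    P=np.c_[(np.array([611.3,-225.])+np.array(pts)@R.T)/1000,np.full(len(pts),z)]; p=proj(n,P).astype(np.float32)
    return cv2.remap(cv2.cvtColor(im,cv2.COLOR_BGR2GRAY),p[:,0],p[:,1],cv2.INTER_LINEAR).ravel().tolist()
xs=range(75,-80,-3); print(list(xs))
for yy in(-65,-80): print('T',yy,prof('top',T,[(x,yy) for x in xs],.039)); print('S',yy,prof('scene',S,[(x,yy) for x in xs],.039))
ys=range(-30,-175,-3); print(list(ys))
for xx in(-25,20): print('T',xx,prof('top',T,[(xx,v) for v in ys],.039)); print('S',xx,prof('scene',S,[(xx,v) for v in ys],.039))
for n,im,r in(('scene',S,(205,203,240,236)),('top',T,(264,160,286,190))): print('blade',n,blob(n,im,r,.002,lambda h:(h[...,1]<70)&(h[...,2]>140),20)[0])
```

```text
[0.40836243 0.07805058 0.22451629] [-0.54884995 -0.35516592  0.12073723] 30.45
[75, 72, 69, 66, 63, 60, 57, 54, 51, 48, 45, 42, 39, 36, 33, 30, 27, 24, 21, 18, 15, 12, 9, 6, 3, 0, -3, -6, -9, -12, -15, -18, -21, -24, -27, -30, -33, -36, -39, -42, -45, -48, -51, -54, -57, -60, -63, -66, -69, -72, -75, -78]
T -65 [95, 98, 153, 200, 229, 186, 144, 125, 206, 231, 231, 234, 239, 240, 237, 237, 238, 240, 241, 241, 240, 239, 238, 238, 239, 240, 239, 238, 240, 239, 238, 240, 241, 240, 238, 240, 241, 239, 229, 235, 208, 142, 98, 94, 103, 103, 79, 66, 68, 95, 69, 47]
S -65 [79, 86, 94, 117, 153, 189, 201, 197, 188, 194, 210, 223, 229, 230, 230, 231, 232, 233, 233, 233, 232, 232, 232, 232, 232, 232, 232, 232, 232, 232, 232, 232, 232, 232, 231, 231, 229, 227, 223, 216, 196, 159, 114, 86, 85, 102, 121, 124, 125, 120, 126, 129]
T -80 [91, 89, 144, 207, 232, 178, 131, 132, 197, 229, 227, 232, 236, 239, 236, 236, 237, 240, 240, 239, 239, 239, 239, 238, 238, 239, 239, 238, 239, 239, 238, 239, 240, 241, 238, 238, 240, 240, 232, 236, 216, 129, 99, 90, 93, 93, 93, 93, 96, 106, 86, 49]
S -80 [80, 85, 95,
[... 855 characters left out ...]
, 231, 231, 231, 231, 231, 230, 230, 225, 212, 190, 171, 160, 149, 126, 95, 67, 55, 55, 54, 53, 53, 51, 48, 50, 51, 50, 51, 52, 51, 50]
T 20 [93, 104, 148, 217, 221, 187, 146, 189, 226, 230, 240, 242, 241, 240, 240, 240, 240, 239, 240, 241, 245, 243, 202, 120, 68, 77, 105, 97, 95, 97, 101, 104, 104, 104, 104, 102, 96, 83, 53, 45, 48, 50, 51, 52, 52, 51, 51, 51, 51]
S 20 [91, 107, 140, 175, 196, 195, 193, 197, 213, 226, 232, 233, 233, 233, 233, 233, 233, 233, 233, 233, 233, 233, 233, 233, 232, 232, 231, 224, 206, 187, 176, 173, 172, 173, 172, 170, 171, 166, 152, 127, 103, 85, 89, 115, 140, 151, 136, 108, 79]
blade scene [617.3  62.8 117.4  60.4   3.4]
blade top [621.1  61.2 109.2  60.3   3. ]
```

The cover sits about (+2.5, −2) mm from the pocket centre, flat under the ram, and the lifter lies flat as it did at the start. I'm handing in the job.

```bash
python3 -c "
from plant import bot
print(bot.sign_off())"
```

```text
the job is handed in; nothing more can be done
None
```

The job is handed in, with no verdict returned: by my last measurements the cover lies flat in the pocket about (+2.5, −2) mm off centre, the shuttle is home against its stop and the lifter is flat on the bench; along the way, drawing the blade out left the cover about 9.5 mm off centre, so I pushed it back square with the blade's edge.

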